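Fetch the flux jar from behind the bench bottles

TASK

The low flux jar is hemmed in at the back of the grey spill tray by three tall containers: the solvent dispenser, the aerosol can and the square bottle. First stand all three in the empty steel tray at the side, then bring the flux jar to the round well of the blue repair mat, and finally put each container back on the very spot where it stood. Keep all of them upright, and leave the solder reel, the opened handset and the screwdriver where they lie.

Things in the scene. Friction and masses are not known exactly. Their poses are not given: they have to be found in the camera images.
- dispenser: Loose white round solvent dispenser, plain cylinder 60 mm across up to 86 mm above its foot, then a narrow neck and a steel dispensing dish 42 mm across; 107 mm high in all, about 0.22 kg. Stands upright at the start. Origin: centre of its underside; z up. Best gripped across the white body at 70 to 80 mm height.
- aerosol: Loose slim round spray can, bare metal with a paper band, 55 mm across up to 90 mm height, then a black cap 49 mm across; 112 mm high in all, about 0.18 kg. Stands upright. Origin: centre of its underside; z up. Best gripped across the metal at 70 to 80 mm height.
- square_bottle: Loose square grey plastic bottle, 54 x 54 mm with flat sides up to 84 mm height, then a round black screw cap 33 mm across; 112 mm high in all, about 0.20 kg. Stands upright. Origin: centre of its underside; x and y are square to its flat sides, z up. Best gripped across two flat sides at 70 to 80 mm height.
- flux_jar: Loose low round jar of amber glass 50 mm across, black screw lid 52 mm across from 23 mm height up, pale disc on top; 38 mm high, 0.08 kg. Starts in the spill tray, towards its back (+x). The tall containers stand about 63 mm from it (centres), one in front (-x) and one at each side, in any order: a gripper cannot come down to it until they are gone. Origin: centre of its underside; z up.
- spill_tray: Fixed shallow grey plastic tray, 200 mm (its x) by 260 mm (its y), rim 15 mm high, walls 4 mm thick, inner floor 4 mm above the table. The three containers, the flux jar and the solder reel stand in it. Origin: centre of its underside on the table; its +x side is the back, away from the robot.
- side_tray: Fixed shallow stainless-steel tray, empty at the start, 280 mm (its x) by 120 mm (its y), rim 18 mm high, walls 4 mm thick, inner floor 4 mm above the table. On the robot's left or right. The three containers fit in it side by side in a line along its x. Origin: centre of its underside on the table.
- mat: Fixed blue silicone mat, 360 (its x) by 170 mm (its y), 4 mm thick, across from the steel tray. Its round well is a raised ring, 74 mm inside and 84 mm outside diameter, 4 mm high above the mat's face; the well's floor is the mat's face, 4 mm above the table. Origin: on the table under the well's centre; the mat runs from -90 to +270 mm along its x, the handset on its far part.
- solder_reel: Loose bystander: reel of solder standing flat in a front corner of the spill tray, two black flanges 54 mm across with bright wire between, 32 mm high. Origin: centre of its underside. Must stay where it is.
- phone: Loose bystander: opened black handset 146 x 71 x 10 mm lying on the far part of the mat, beyond the well. Origin: centre of its underside. Must stay where it is.
- screwdriver: Loose bystander: screwdriver about 150 mm long lying crosswise on the table in front of the spill tray, red handle to the right (-y). Origin: under its middle. Must stay where it is.
Things that resemble listed ones, but are neither listed nor needed, are in the scene too. What is shaped like the square_bottle but red is not meant.

How it is judged:
On the way, in this order (a step that is already met when the one before it is completed fails the run):
1. all three tall containers stand released and upright in the steel side tray, the flux jar not yet taken from its place (x of dispenser in the frame of side_tray between -0.12 and 0.12 m and y of dispenser in the frame of side_tray between -0.04 and 0.04 m and z of each of dispenser, aerosol, square_bottle in the frame of side_tray below 0.009 m and contact force between the fingers and dispenser below 0.3 N and linear speed of each of dispenser, aerosol, square_bottle below 0.02 m/s and angle between each of dispenser, aerosol, square_bottle's own z axis and vertical below 0.1 rad and x of aerosol in the frame of side_tray between -0.12 and 0.12 m and y of aerosol in the frame of side_tray between -0.04 and 0.04 m and contact force between the fingers and aerosol below 0.3 N and x of square_bottle in the frame of side_tray between -0.12 and 0.12 m and y of square_bottle in the frame of side_tray between -0.04 and 0.04 m and contact force between the fingers and square_bottle below 0.3 N and distance of flux_jar from where it was at the start of the episode below 0.02 m), for 0.2 s.
2. the flux jar stands released in the round well of the mat while the three containers still wait in the side tray (horizontal distance between flux_jar and mat below 0.014 m and z of flux_jar in the frame of mat below 0.007 m and contact force between the fingers and flux_jar below 0.3 N and linear speed of each of flux_jar, dispenser, aerosol, square_bottle below 0.02 m/s and angle between each of flux_jar, dispenser, aerosol, square_bottle's own z axis and vertical below 0.1 rad and x of dispenser in the frame of side_tray between -0.12 and 0.12 m and y of dispenser in the frame of side_tray between -0.04 and 0.04 m and z of each of dispenser, aerosol, square_bottle in the frame of side_tray below 0.009 m and contact force between the fingers and dispenser below 0.3 N and x of aerosol in the frame of side_tray between -0.12 and 0.12 m and y of aerosol in the frame of side_tray between -0.04 and 0.04 m and contact force between the fingers and aerosol below 0.3 N and x of square_bottle in the frame of side_tray between -0.12 and 0.12 m and y of square_bottle in the frame of side_tray between -0.04 and 0.04 m and contact force between the fingers and square_bottle below 0.3 N), for 0.2 s.
At the end, for the whole second after the job is handed in: Jar upright in the mat's well, within 14 mm of its centre and down on the mat's face; dispenser, aerosol can and square bottle each upright in the spill tray within 15 mm of where it stood at the start (heading does not matter); all released and at rest (horizontal distance between flux_jar and mat below 0.014 m and z of flux_jar in the frame of mat below 0.007 m and contact force between the fingers and flux_jar below 0.3 N and linear speed of each of flux_jar, dispenser, aerosol, square_bottle below 0.02 m/s and angle between each of flux_jar, dispenser, aerosol, square_bottle's own z axis and vertical below 0.1 rad and distance of each of dispenser, aerosol, square_bottle from where it was at the start of the episode below 0.015 m and contact force between the fingers and dispenser below 0.3 N and contact force between the fingers and aerosol below 0.3 N and contact force between the fingers and square_bottle below 0.3 N); the robot touches nothing.
It fails at once if the solder reel is shifted by more than 20 mm (distance of solder_reel from where it was at the start of the episode above 0.02 m).
It fails at once if the opened handset is shifted by more than 20 mm (distance of phone from where it was at the start of the episode above 0.02 m).
It fails at once if the screwdriver is shifted by more than 20 mm (distance of screwdriver from where it was at the start of the episode above 0.02 m).
It fails at once if a container or the jar is tipped by more than 35 degrees (angle between any of dispenser, aerosol, square_bottle, flux_jar's own z axis and vertical above 0.6 rad).
It also fails if it takes over 141 s, if anything falls off the work surface, if the arm or the gripper's body presses on something with over 40 N, if the wrist force passes 120 N, or if a joint passes its speed limit or range.

ROBOT

A 7-joint arm with a two-finger parallel gripper is mounted at the origin on the work surface. World frame = base frame: x ahead of the robot, y to its left, z up, the work surface at z = 0. Lengths are in m, angles in rad, forces in N, time in s.
With the tool pointing down it reaches from about 0.425 to 0.875 m from the base axis. Payload 4.7 kg.
Tool frame: the origin (TCP) lies on the front face of the gripper's body, between the roots of the fingers; the fingertips stand 73 mm ahead of it and the grasp point (between the pads) lies 54 mm ahead of it; z points along the fingers, y is the line along which they close (so a half turn about z gives the same grasp; the last joint's range is limited). The gripper opens to 85 mm and grips with 20 to 120 N. Pads are 22 mm wide; open, the fingers measure 114 mm over their backs; the gripper's body (76 mm by 85 mm) begins 54 mm behind the grasp point. The pads swing forward as they close: fully open they stand 13 mm farther back than shut.
Start: joints at [-1.294, 0.321, -0.07, 1.45, 0.023, 1.371, -0.057], TCP at [0.169, 0.628, 0.304] pointing down, gripper open.
Joint ranges: [-2.86, 2.86], [-0.3, 2.09], [-1.38, 1.24], [0.06, 2.45], [-1.56, 4.7], [0.09, 2.05], [-2.69, 2.69]. Speed limits (rad/s): [2.57, 2.57, 3.14, 3.14, 3.14, 3.14, 3.14].

INTERFACE

Orientations are given as a unit quaternion [x, y, z, w].
In Python, from rig import r gives the robot as it stands.
- The arm moves only by the tool arm_command, never from a script. Its argument "motion" is a list of rows, each an object of numbers: "fingers": the finger opening in mm, from 0 to 85.4; "dx", "dy", "dz": the shift along the tool's x, y, z in mm; "yaw": the turn about the tool's z in rad. A call has 1 to 20 rows; each row is the pose to reach, as a shift and turn from the pose commanded when the call began, along the tool's axes at that moment; what a row does not reach only later rows make up. A row lasts 1/12 s, in which the tool goes at most 41.7 mm and 7.16 degrees, less where a joint would pass 70% of its speed; a pose out of reach is approached as far as the arm can. A call with a gripper value outside its range is refused whole. The fingers move at their own pace and stop on an object; the grip force is fixed at half the most. Time passes only in rows, so rows that repeat a pose let the fingers close. It gives the time, the measured TCP pose, the force, the opening and the grip force at its end, in the units of the state.
- r.state(): the state, without advancing time (a new reading comes with each control period).
- r.grab_frame(name): name is "scene" or "top"; returns a dict with "img" (480x640x3 uint8, red, green, blue), "range_z" (480x640 float32, m along the optical axis (not along the pixel's ray), 0 where there is no reading), "intrinsics" (3x3 intrinsics, pixels), "R" (3x3) and "t" (3): a world point X has camera coordinates R X + t. Camera axes: x right, y down, z forward; pixel columns grow to the right and rows downward; lengths in m; the calibration is good to about 2 mm. A picture is of the moment at which its call begins.
- r.close_job(): hands the job in; it is judged then, once.
Trained networks look in the newest picture that a camera, given by its name, has taken for a name from the list of things; names that differ only in an ending like _2 or _b are one class to them, and where a whole thing is asked for, a point or a joint stands for the part that bears it (a point fixed in the world has none). Each returns a list of dicts, best first, with "conf" (0 to 1); they miss things now and then, are a little off and sometimes report something else, mostly with a low value. They report only what shows in the picture. A call takes as long as a camera call. They do not tell look-alikes from the thing itself.
- r.spot_in(target, camera): "rect" ([centre column, centre row, width, height] in pixels, round what is visible of it).
- r.masks_of(target, camera): "region" (480x640 bool, what is visible of it) and "rect" ([centre column, centre row, width, height] in pixels, round what is visible of it).
The state is a dict: "t": time; "q": joint angles; "dq": joint speeds; "joint_torque": joint torques, N m; "position": TCP position; "tcp_rot": TCP orientation; "wrist_force": force on the tool from outside, world axes, zero at the start; "ft_torque": the same for the moment, N m; "width": finger opening in m; "grip_force": force on a finger pad.
Only numpy, scipy, OpenCV 4.12 (cv2) and the standard library are available. Lean on these libraries where they do the work, as an engineer would, in place of code of your own. Each camera call takes 0.05 s, during which the arm holds its last target. There are 200 camera calls.

## Working session

There is one attempt and no reset: what is moved stays moved. The work goes in short steps, Python scripts to look and compute and a tool call to move; the robot and the scene stay as the last step left them, time stands still between calls to the robot, and variables do not carry over. Pictures are saved under pics/ and viewed, at most 14 in all, crops included, and the job is handed in when it is done.

Besides the shell and the picture viewer there is one more tool, called after "Emit:" by a JSON object that holds its "fn" and its "kwargs", one argument or row to a line. arm_command: Moves the arm, as the interface text tells. Its arguments: {"type":"object","properties":{"motion":{"type":"array","items":{"type":"object","properties":{"fingers":{"type":"number"},"dx":{"type":"number"},"dy":{"type":"number"},"dz":{"type":"number"},"yaw":{"type":"number"}}}}},"required":["motion"]}

```bash
ls; mkdir -p pics
python3 - <<'E'
from rig import r
import cv2,numpy as np
s=r.state(); print({k:np.round(s[k],3) for k in ('t','position','tcp_rot','width')})
ims=[]
for c in('scene','top'):
    f=r.grab_frame(c); np.savez('f_'+c+'.npz',**f); cv2.imwrite(f'pics/{c}0.png',f['img'][:,:,::-1])
    print(c,f['intrinsics'].round(1).tolist(),(-f['R'].T@f['t']).round(3),f['R'].round(3).tolist())
E
```

```text
pics
{'t': np.float64(0.0), 'position': array([0.169, 0.627, 0.303]), 'tcp_rot': array([ 0.131,  0.991, -0.001, -0.   ]), 'width': np.float64(0.085)}
scene [[487.1, 0.0, 313.7], [0.0, 487.1, 239.0], [0.0, 0.0, 1.0]] [ 1.046 -0.314  0.786] [[0.579, 0.815, 0.004], [0.649, -0.459, -0.607], [-0.493, 0.354, -0.795]]
top [[615.8, 0.0, 322.1], [0.0, 615.8, 237.7], [0.0, 0.0, 1.0]] [0.369 0.013 1.151] [[-0.025, -1.0, 0.017], [-0.984, 0.021, -0.177], [0.176, -0.022, -0.984]]
```

View pics/scene0.png

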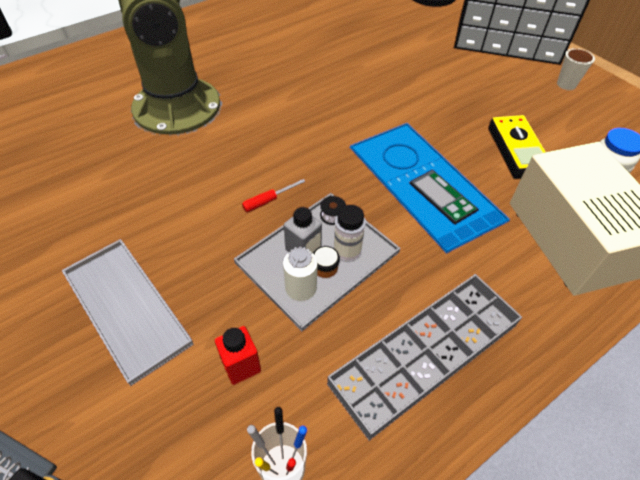

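View pics/top0.png

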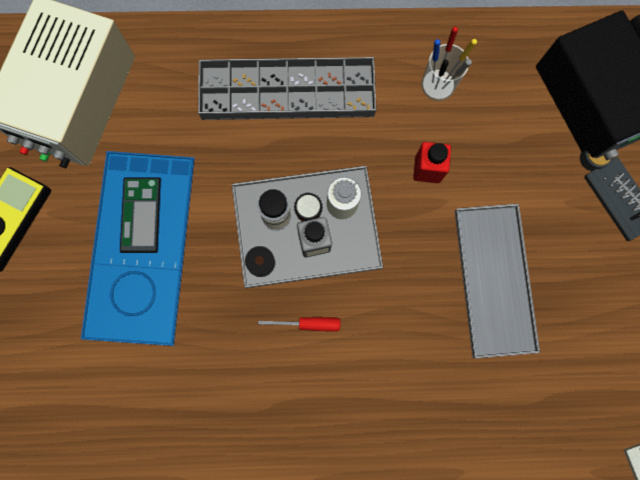

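Aerosol (273,203), dispenser (344,190), square bottle, grey (314,233), jar (308,207), reel (260,261) and steel tray (497,280) in the top view; well at (133,293). Look-alikes: the red square bottle (433,160), which I reject. Jar and reel are both black and low, but the jar has the pale disc. The pen cup (440,80) and the parts box (287,88), which resembles a tray, are also rejected.

```bash
cat > h.py <<'E'
from rig import r
import cv2,numpy as np
def cloud(f):
    K,R,t,Z=f['intrinsics'],f['R'],f['t'],f['range_z']
    v,u=np.mgrid[:480,:640]; P=np.stack([(u-K[0,2])*Z/K[0,0],(v-K[1,2])*Z/K[1,1],Z],-1)
    W=(P-t)@R; W[Z==0]=np.nan; return W
def proj(f,X):
    p=f['intrinsics']@(f['R']@X+f['t']); return p[:2]/p[2]
def wp(s): # world shift -> tool axes mm
    from scipy.spatial.transform import Rotation as Ro
    return Ro.from_quat(s['tcp_rot']).as_matrix()
E
python3 - <<'E'
from h import *
D={}
for c in('scene','top'):
    f=r.grab_frame(c); W=cloud(f); D[c]=(f,W)
    for n in('dispenser','aerosol','square_bottle','flux_jar','solder_reel','side_tray','spill_tray','mat','phone','screwdriver'):
        for d in r.masks_of(n,c)[:3]:
            if d['conf']<.3: continue
            m=d['region']; p=W[m]; p=p[~np.isnan(p[:,0])]
            if len(p)<5: continue
            z=p[:,2]; zt=np.percentile(z,97); top=p[z>zt-.004]
            (cx,cy),rad=cv2.minEnclosingCircle(top[:,:2].astype('f4')*1000)
            q=cv2.minAreaRect((p[:,:2]*1000).astype('f4'))
            print(c,n,round(d['conf'],2),np.round(d['rect']),'zt',round(zt*1e3,1),'zmin',round(np.percentile(z,2)*1e3,1),'circ',round(cx,1),round(cy,1),round(rad,1),'mean',(top.mean(0)[:2]*1e3).round(1),'rect',np.round(q[0],1),np.round(q[1],1),round(q[2],1))
            if n=='square_bottle':
                sh=p[(z>.082)&(z<.093)]
                if len(sh)>20: print('  shoulder',cv2.minAreaRect((sh[:,:2]*1000).astype('f4')))
E
```

```text
scene dispenser 0.69 [300. 275.  31.  53.] zt 110.0 zmin 10.3 circ 644.1 -55.0 22.8 mean [641.5 -54.3] rect [625.8 -46.6] [58.9 90.2] 66.7
scene aerosol 0.9 [348. 231.  35.  57.] zt 116.2 zmin 2.2 circ 620.0 72.4 24.9 mean [620.8  72.8] rect [588.2 102.2] [ 63.8 172.7] 44.6
scene aerosol 0.44 [300. 274.  33.  52.] zt 110.0 zmin 10.8 circ 644.1 -55.0 22.8 mean [641.5 -54.3] rect [643.7 -54.1] [59.4 51.6] 63.4
scene square_bottle 0.94 [238. 352.  49.  60.] zt 112.3 zmin 1.6 circ 707.3 -220.4 17.3 mean [ 707.4 -220.6] rect [ 686.3 -213.2] [63.3 98.7] 81.9
  shoulder ((707.6260986328125, -221.05747985839844), (52.58173751831055, 52.208282470703125), 81.70555877685547)
scene square_bottle 0.81 [304. 229.  38.  40.] zt 116.0 zmin 23.5 circ 568.1 2.1 17.0 mean [569.5   1.5] rect [561.1   9.1] [ 71.1 174.4] 47.2
  shoulder ((569.6438598632812, 1.7803306579589844), (52.596397399902344, 52.2774772644043), 11.316779136657715)
scene flux_jar 0.75 [327. 263.  26.  30.] zt 43.7 zmin 8.1 circ 637.1 -0.8 40.4 mean [631.3  12.5] rect [631.3  14.2] [ 47.1 101.7] 57.9
scene solder_reel 0.83 [334. 208. 
[... 1825 characters left out ...]
338. ] [287.1 132.6] 4.4
top spill_tray 0.77 [307. 224. 153. 126.] zt 16.1 zmin -1.2 circ 597.4 16.5 161.1 mean [599.4  16.2] rect [600.5  16.7] [205.7 265.6] 6.8
top mat 0.75 [140. 248. 113. 193.] zt 8.6 zmin -0.9 circ 567.4 331.4 196.6 mean [556.2 332.7] rect [569.2 332.6] [173.5 362.1] 84.7
top phone 0.72 [141. 214.  44.  78.] zt 16.6 zmin 6.7 circ 625.8 326.8 77.4 mean [627.2 328.9] rect [626.9 330.6] [ 75.6 146.5] 88.6
top phone 0.55 [140. 249. 114. 193.] zt 8.6 zmin -0.9 circ 567.9 330.8 195.2 mean [555.8 332.1] rect [569.2 333.2] [173.9 361.9] 84.5
top screwdriver 0.72 [308. 324.  68.  10.] zt 27.8 zmin -0.3 circ 413.1 -4.2 36.4 mean [413.8  -6.6] rect [413.8  18.9] [125.1  24.5] 89.3
```

```bash
cat >> h.py <<'E'
from scipy.spatial.transform import Rotation as Ro
def plan(*wps):
    """wps: (x,y,z mm, closing angle deg) -> tool shifts from the present pose"""
    s=r.state(); M=Ro.from_quat(s['tcp_rot']).as_matrix(); p=s['position']*1e3
    a=np.degrees(np.arctan2(M[1,1],M[0,1])); print('t',round(s['t'],2),'tcp',p.round(1),'closing',round(a,1),'q7',round(s['q'][6],2),'w',round(s['width']*1e3,1),'zaxis',M[:,2].round(3))
    for x,y,z,c in wps:
        d=M.T@(np.array([x,y,z])-p); w=(c-a+90)%180-90
        print((x,y,z,c),'-> d',d.round(1),'yaw',round(-np.radians(w),3),'(alt',round(-np.radians(w-180*np.sign(w)),3),')')
E
python3 - <<'E'
from h import *
for c,px in(('top',[(457,209),(518,205),(538,352),(474,356)]),('scene',[(64,270),(122,241),(190,342),(131,380)])):
    f=np.load(f'f_{c}.npz'); C=-f['R'].T@f['t']
    pts=[]
    for u,v in px:
        d=f['R'].T@np.linalg.inv(f['intrinsics'])@[u,v,1]; pts.append((C+d*(.018-C[2])/d[2])[:2]*1e3)
    pts=np.array(pts); print(c,pts.round(0).tolist(),pts.mean(0).round(1),cv2.minAreaRect(pts.astype('f4')))
    # well: raised ring points
    W=cloud(f); m=(abs(W[...,0]-.479)<.06)&(abs(W[...,1]-.340)<.06)
    P=W[m]; ed=cv2.Canny(f['img'],40,100)>0; q=W[m&ed][:,:2]*1e3; r0=np.hypot(*(q-[479,340]).T); q=q[(r0>30)&(r0<50)]
    A=np.c_[2*q,np.ones(len(q))]; s=np.linalg.lstsq(A,(q**2).sum(1),rcond=None)[0]; print('well',s[:2].round(1),'R',np.sqrt(s[2]+s[0]**2+s[1]**2).round(1),len(q),'z',np.nanmedian(P[:,2])*1e3)
f=np.load('f_top.npz'); cv2.imwrite('pics/crop.png',cv2.resize(f['img'][150:300,225:395,::-1],None,fx=4,fy=4,interpolation=cv2.INTER_CUBIC)[:600])
plan((568,2.5,280,101.3),(568,2.5,128,101.3))
E
```

```text
top [[622.0, -269.0], [627.0, -386.0], [352.0, -400.0], [348.0, -282.0]] [ 487.5 -334.2] ((487.2407531738281, -334.3805847167969), (275.7303466796875, 117.56991577148438), 2.8293397426605225)
well [479.3 341.1] R 39.9 324 z 3.6365532659734816
scene [[357.0, -400.0], [355.0, -284.0], [628.0, -272.0], [633.0, -381.0]] [ 493.2 -334.1] ((492.4251403808594, -335.1997985839844), (276.3409729003906, 115.72160339355469), 2.7022926807403564)
well [480.2 339.2] R 39.5 210 z 2.911435890482711
t 1.2 tcp [168.9 627.7 303.9] closing 74.9 q7 -0.06 w 85.2 zaxis [ 0.  0. -1.]
(568, 2.5, 280, 101.3) -> d [-547.8 -500.    23.9] yaw -0.46 (alt 2.682 )
(568, 2.5, 128, 101.3) -> d [-547.8 -500.1  175.9] yaw -0.46 (alt 2.682 )
```

View pics/crop.png

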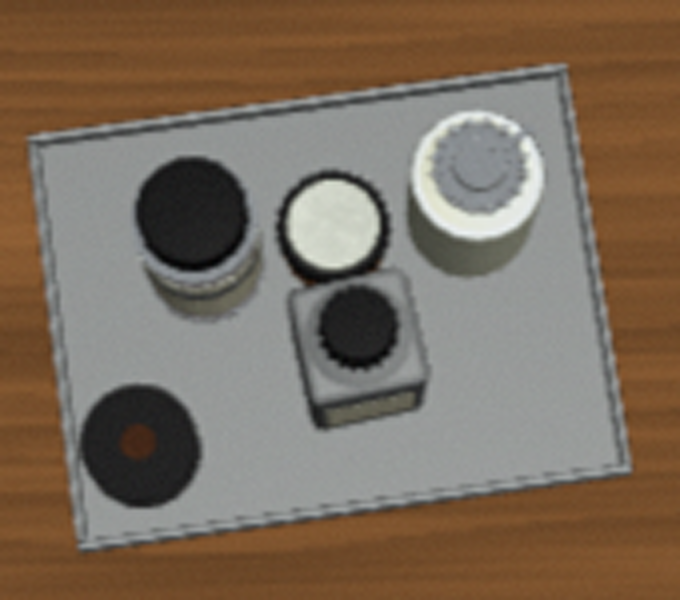

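The crop shows the aerosol (192,213), jar with pale disc (334,225), dispenser (477,165), grey square bottle (358,327) and reel (140,445), so the choice stands. I'll move above the bottle first.

Emit:
{"fn": "arm_command", "kwargs": {
  "motion": [
    {"dx": -548,"dy": -500,"dz": 24,"yaw": -0.46,"fingers": 85},
    {"dx": -548,"dy": -500,"dz": 24,"yaw": -0.46,"fingers": 85},
    {"dx": -548,"dy": -500,"dz": 24,"yaw": -0.46,"fingers": 85},
    {"dx": -548,"dy": -500,"dz": 24,"yaw": -0.46,"fingers": 85},
    {"dx": -548,"dy": -500,"dz": 24,"yaw": -0.46,"fingers": 85},
    {"dx": -548,"dy": -500,"dz": 24,"yaw": -0.46,"fingers": 85},
    {"dx": -548,"dy": -500,"dz": 24,"yaw": -0.46,"fingers": 85},
    {"dx": -548,"dy": -500,"dz": 24,"yaw": -0.46,"fingers": 85},
    {"dx": -548,"dy": -500,"dz": 24,"yaw": -0.46,"fingers": 85},
    {"dx": -548,"dy": -500,"dz": 24,"yaw": -0.46,"fingers": 85},
    {"dx": -548,"dy": -500,"dz": 24,"yaw": -0.46,"fingers": 85},
    {"dx": -548,"dy": -500,"dz": 24,"yaw": -0.46,"fingers": 85},
    {"dx": -548,"dy": -500,"dz": 24,"yaw": -0.46,"fingers": 85},
    {"dx": -548,"dy": -500,"dz": 24,"yaw": -0.46,"fingers": 85},
    {"dx": -548,"dy": -500,"dz": 24,"yaw": -0.46,"fingers": 85},
    {"dx": -548,"dy": -500,"dz": 24,"yaw": -0.46,"fingers": 85},
    {"dx": -548,"dy": -500,"dz": 24,"yaw": -0.46,"fingers": 85},
    {"dx": -548,"dy": -500,"dz": 24,"yaw": -0.46,"fingers": 85},
    {"dx": -548,"dy": -500,"dz": 24,"yaw": -0.46,"fingers": 85},
    {"dx": -548,"dy": -500,"dz": 24,"yaw": -0.46,"fingers": 85}
  ]
}}

```text
t: 2.87
position: [0.5686, -0.0, 0.2797]
tcp_rot: [-0.096, 0.995, -0.0, -0.0]
wrist_force: [-0.8, 0.6, 0.6]
width: 0.0849
grip_force: 0.0
```

```bash
python3 -c "
from h import *
plan((568,2.5,280,101.3),(568,2.5,128,101.3),(569.5,-331,280,92.8),(569.5,-331,129,92.8))"
```

```text
t 2.87 tcp [568.6  -0.  279.7] closing 101.0 q7 1.79 w 84.9 zaxis [-0.    -0.001 -1.   ]
(568, 2.5, 280, 101.3) -> d [ 0.1  2.6 -0.3] yaw -0.005 (alt 3.137 )
(568, 2.5, 128, 101.3) -> d [1.000e-01 2.800e+00 1.517e+02] yaw -0.005 (alt 3.137 )
(569.5, -331, 280, 92.8) -> d [ 6.24e+01 -3.25e+02  1.00e-01] yaw 0.143 (alt -2.998 )
(569.5, -331, 129, 92.8) -> d [  62.3 -324.9  151.1] yaw 0.143 (alt -2.998 )
```

Emit:
{"fn": "arm_command", "kwargs": {
  "motion": [
    {"dz": 40,"fingers": 85},
    {"dz": 80,"fingers": 85},
    {"dz": 110,"fingers": 85},
    {"dz": 130,"fingers": 85},
    {"dz": 145,"fingers": 85},
    {"dz": 152,"fingers": 85},
    {"dz": 152,"fingers": 85},
    {"dz": 152,"fingers": 85}
  ]
}}

```text
validation failed for argument at $.mo...
```

```bash
python3 -c "
from h import *
plan((568,2.5,128,101.3))"
```

```text
t 2.87 tcp [568.6  -0.  279.7] closing 101.0 q7 1.79 w 84.9 zaxis [-0.    -0.001 -1.   ]
(568, 2.5, 128, 101.3) -> d [1.000e-01 2.800e+00 1.517e+02] yaw -0.005 (alt 3.137 )
```

Emit:
{"fn": "arm_command", "kwargs": {
  "motion": [
    {"fingers": 30},
    {"fingers": 30},
    {"fingers": 30},
    {"fingers": 30},
    {"fingers": 30},
    {"fingers": 30},
    {"fingers": 30},
    {"fingers": 30}
  ]
}}

```text
validation failed for argument at $.mo...
```

```bash
python3 -c "
from h import *
plan((568,2.5,128,101.3),(568,2.5,280,101.3),(569.5,-331,280,92.8),(569.5,-331,129,92.8))"
```

```text
t 2.87 tcp [568.6  -0.  279.7] closing 101.0 q7 1.79 w 84.9 zaxis [-0.    -0.001 -1.   ]
(568, 2.5, 128, 101.3) -> d [1.000e-01 2.800e+00 1.517e+02] yaw -0.005 (alt 3.137 )
(568, 2.5, 280, 101.3) -> d [ 0.1  2.6 -0.3] yaw -0.005 (alt 3.137 )
(569.5, -331, 280, 92.8) -> d [ 6.24e+01 -3.25e+02  1.00e-01] yaw 0.143 (alt -2.998 )
(569.5, -331, 129, 92.8) -> d [  62.3 -324.9  151.1] yaw 0.143 (alt -2.998 )
```

All fields are required in every row, so I'll resend it complete.

Emit:
{"fn": "arm_command", "kwargs": {
  "motion": [
    {"dx": 0,"dy": 0,"dz": 40,"yaw": 0,"fingers": 85},
    {"dx": 0,"dy": 0,"dz": 80,"yaw": 0,"fingers": 85},
    {"dx": 0,"dy": 0,"dz": 110,"yaw": 0,"fingers": 85},
    {"dx": 0,"dy": 0,"dz": 130,"yaw": 0,"fingers": 85},
    {"dx": 0,"dy": 0,"dz": 145,"yaw": 0,"fingers": 85},
    {"dx": 0,"dy": 0,"dz": 152,"yaw": 0,"fingers": 85},
    {"dx": 0,"dy": 0,"dz": 152,"yaw": 0,"fingers": 85},
    {"dx": 0,"dy": 0,"dz": 152,"yaw": 0,"fingers": 85},
    {"dx": 0,"dy": 0,"dz": 152,"yaw": 0,"fingers": 85}
  ]
}}

```text
t: 3.62
position: [0.569, 0.0032, 0.1294]
tcp_rot: [-0.099, 0.995, 0.0, 0.001]
wrist_force: [-0.1, 0.0, 0.7]
width: 0.0853
grip_force: 0.0
```

Emit:
{"fn": "arm_command", "kwargs": {
  "motion": [
    {"dx": 0,"dy": 0,"dz": 0,"yaw": 0,"fingers": 30},
    {"dx": 0,"dy": 0,"dz": 0,"yaw": 0,"fingers": 30},
    {"dx": 0,"dy": 0,"dz": 0,"yaw": 0,"fingers": 30},
    {"dx": 0,"dy": 0,"dz": 0,"yaw": 0,"fingers": 30},
    {"dx": 0,"dy": 0,"dz": 0,"yaw": 0,"fingers": 30},
    {"dx": 0,"dy": 0,"dz": 0,"yaw": 0,"fingers": 30},
    {"dx": 0,"dy": 0,"dz": 0,"yaw": 0,"fingers": 30},
    {"dx": 0,"dy": 0,"dz": 0,"yaw": 0,"fingers": 30}
  ]
}}

```text
t: 4.28
position: [0.5689, 0.0029, 0.1291]
tcp_rot: [-0.099, 0.995, 0.0, 0.001]
wrist_force: [-2.0, 1.6, 5.9]
width: 0.053
grip_force: 63.4
```

```bash
python3 -c "
from h import *
plan((568,2.5,128,101.3),(569.5,-331,280,92.8),(569.5,-331,135,92.8))
print(r.state()['grip_force'])"
```

```text
t 4.28 tcp [568.9   2.9 129.1] closing 101.3 q7 1.86 w 53.0 zaxis [ 0.002  0.001 -1.   ]
(568, 2.5, 128, 101.3) -> d [ 0.9 -0.2  1.1] yaw 0.0 (alt -3.141 )
(569.5, -331, 280, 92.8) -> d [  64.6 -327.4 -151.2] yaw 0.148 (alt -2.993 )
(569.5, -331, 135, 92.8) -> d [  64.8 -327.5   -6.2] yaw 0.148 (alt -2.993 )
63.393051624298096
```

Emit:
{"fn": "arm_command", "kwargs": {
  "motion": [
    {"dx": 0,"dy": 0,"dz": -25,"yaw": 0,"fingers": 30},
    {"dx": 0,"dy": 0,"dz": -60,"yaw": 0,"fingers": 30},
    {"dx": 0,"dy": 0,"dz": -100,"yaw": 0,"fingers": 30},
    {"dx": 0,"dy": 0,"dz": -140,"yaw": 0,"fingers": 30},
    {"dx": 5,"dy": -25,"dz": -150,"yaw": 0.02,"fingers": 30},
    {"dx": 12,"dy": -60,"dz": -150,"yaw": 0.04,"fingers": 30},
    {"dx": 20,"dy": -100,"dz": -150,"yaw": 0.06,"fingers": 30},
    {"dx": 28,"dy": -140,"dz": -150,"yaw": 0.08,"fingers": 30},
    {"dx": 36,"dy": -180,"dz": -150,"yaw": 0.1,"fingers": 30},
    {"dx": 44,"dy": -220,"dz": -150,"yaw": 0.12,"fingers": 30},
    {"dx": 52,"dy": -260,"dz": -150,"yaw": 0.14,"fingers": 30},
    {"dx": 59,"dy": -295,"dz": -150,"yaw": 0.148,"fingers": 30},
    {"dx": 63,"dy": -318,"dz": -150,"yaw": 0.148,"fingers": 30},
    {"dx": 65,"dy": -327,"dz": -150,"yaw": 0.148,"fingers": 30},
    {"dx": 65,"dy": -327,"dz": -150,"yaw": 0.148,"fingers": 30},
    {"dx": 65,"dy": -327,"dz": -150,"yaw": 0.148,"fingers": 30},
    {"dx": 65,"dy": -327,"dz": -115,"yaw": 0.148,"fingers": 30},
    {"dx": 65,"dy": -327,"dz": -75,"yaw": 0.148,"fingers": 30},
    {"dx": 65,"dy": -327,"dz": -40,"yaw": 0.148,"fingers": 30},
    {"dx": 65,"dy": -327,"dz": -20,"yaw": 0.148,"fingers": 30}
  ]
}}

```text
t: 5.95
position: [0.568, -0.3258, 0.1433]
tcp_rot: [-0.027, 1.0, 0.003, -0.002]
wrist_force: [-0.9, 0.7, -3.0]
width: 0.0533
grip_force: 63.9
```

Run:
```python
from h import *
plan((569.5,-331,130,92.8)); print(r.state()['wrist_force'])
f=r.grab_frame('scene'); cv2.imwrite('pics/s1.png',f['img'][:,:,::-1])
```

```text
t 5.95 tcp [ 568.  -325.8  143.3] closing 93.1 q7 2.35 w 53.3 zaxis [-0.005  0.005 -1.   ]
(569.5, -331, 130, 92.8) -> d [-1.2 -5.3 13.3] yaw 0.005 (alt -3.137 )
[-0.87061178  0.70860554 -2.99129973]
```

View pics/s1.png

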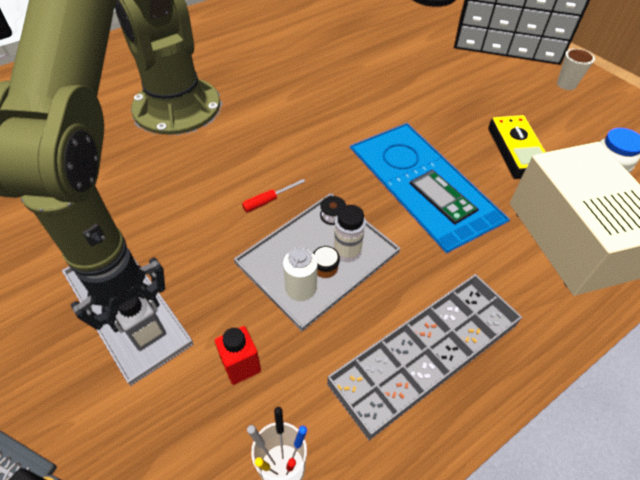

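Picture: the bottle hangs upright over the far part of the steel tray (145,325), and the others are undisturbed. I'll lower and release it.

Emit:
{"fn": "arm_command", "kwargs": {
  "motion": [
    {"dx": 0,"dy": 0,"dz": 8,"yaw": 0,"fingers": 30},
    {"dx": 0,"dy": 0,"dz": 14,"yaw": 0,"fingers": 30},
    {"dx": 0,"dy": 0,"dz": 18,"yaw": 0,"fingers": 30},
    {"dx": 0,"dy": 0,"dz": 20,"yaw": 0,"fingers": 30},
    {"dx": 0,"dy": 0,"dz": 20,"yaw": 0,"fingers": 30},
    {"dx": 0,"dy": 0,"dz": 20,"yaw": 0,"fingers": 30}
  ]
}}

```text
t: 6.5
position: [0.5693, -0.3311, 0.1292]
tcp_rot: [-0.025, 1.0, -0.0, 0.001]
wrist_force: [0.2, 0.2, 0.1]
width: 0.0529
grip_force: 64.0
```

Emit:
{"fn": "arm_command", "kwargs": {
  "motion": [
    {"dx": 0,"dy": 0,"dz": 0,"yaw": 0,"fingers": 85},
    {"dx": 0,"dy": 0,"dz": 0,"yaw": 0,"fingers": 85},
    {"dx": 0,"dy": 0,"dz": 0,"yaw": 0,"fingers": 85},
    {"dx": 0,"dy": 0,"dz": 0,"yaw": 0,"fingers": 85},
    {"dx": 0,"dy": 0,"dz": 0,"yaw": 0,"fingers": 85},
    {"dx": 0,"dy": 0,"dz": -20,"yaw": 0,"fingers": 85},
    {"dx": 0,"dy": 0,"dz": -60,"yaw": 0,"fingers": 85},
    {"dx": 0,"dy": 0,"dz": -100,"yaw": 0,"fingers": 85},
    {"dx": 0,"dy": 0,"dz": -140,"yaw": 0,"fingers": 85},
    {"dx": 0,"dy": 0,"dz": -150,"yaw": 0,"fingers": 85},
    {"dx": 0,"dy": 0,"dz": -150,"yaw": 0,"fingers": 85}
  ]
}}

```text
t: 7.42
position: [0.5699, -0.3324, 0.2829]
tcp_rot: [-0.025, 1.0, -0.002, 0.004]
wrist_force: [-0.1, -0.2, 0.1]
width: 0.0849
grip_force: 0.0
```

Run:
```python
from h import *
plan((641,-54.3,280,20),(641,-54.3,128,20),(489.5,-335,280,-87),(409.5,-339,280,-87))
for c in('scene','top'):
    f=r.grab_frame(c); W=cloud(f)
    for d in r.masks_of('square_bottle',c)[:2]:
        p=W[d['region']]; p=p[~np.isnan(p[:,0])];z=p[:,2];q=p[z>np.percentile(z,97)-.004]
        print(c,d['conf'],(q.mean(0)*1e3).round(1))
```

```text
t 7.42 tcp [ 569.9 -332.4  282.9] closing 92.8 q7 2.3 w 84.9 zaxis [ 0.008 -0.003 -1.   ]
(641, -54.3, 280, 20) -> d [-84.6 274.3   2.5] yaw 1.271 (alt -1.871 )
(641, -54.3, 128, 20) -> d [-83.5 274.8 154.5] yaw 1.271 (alt -1.871 )
(489.5, -335, 280, -87) -> d [80.4  1.3  2.3] yaw -0.003 (alt 3.138 )
(409.5, -339, 280, -87) -> d [160.5   1.3   1.7] yaw -0.003 (alt 3.138 )
scene 0.9 [ 707.6 -220.6  111. ]
scene 0.7 [ 570.4 -331.2  115.1]
top 0.84 [ 567.2 -329.7  119.1]
top 0.6 [ 706.2 -220.3  111.9]
```

Bottle is standing at its tray spot in both views. Next, the dispenser.

Emit:
{"fn": "arm_command", "kwargs": {
  "motion": [
    {"dx": -85,"dy": 273,"dz": 0,"yaw": 1.27,"fingers": 85},
    {"dx": -85,"dy": 273,"dz": 0,"yaw": 1.27,"fingers": 85},
    {"dx": -85,"dy": 273,"dz": 0,"yaw": 1.27,"fingers": 85},
    {"dx": -85,"dy": 273,"dz": 0,"yaw": 1.27,"fingers": 85},
    {"dx": -85,"dy": 273,"dz": 0,"yaw": 1.27,"fingers": 85},
    {"dx": -85,"dy": 273,"dz": 0,"yaw": 1.27,"fingers": 85},
    {"dx": -85,"dy": 273,"dz": 0,"yaw": 1.27,"fingers": 85},
    {"dx": -85,"dy": 273,"dz": 0,"yaw": 1.27,"fingers": 85},
    {"dx": -85,"dy": 273,"dz": 0,"yaw": 1.27,"fingers": 85},
    {"dx": -85,"dy": 273,"dz": 0,"yaw": 1.27,"fingers": 85},
    {"dx": -85,"dy": 273,"dz": 0,"yaw": 1.27,"fingers": 85},
    {"dx": -85,"dy": 273,"dz": 0,"yaw": 1.27,"fingers": 85},
    {"dx": -85,"dy": 273,"dz": 0,"yaw": 1.27,"fingers": 85},
    {"dx": -85,"dy": 273,"dz": 0,"yaw": 1.27,"fingers": 85},
    {"dx": -85,"dy": 273,"dz": 0,"yaw": 1.27,"fingers": 85}
  ]
}}

```text
t: 8.87
position: [0.6398, -0.0541, 0.2774]
tcp_rot: [0.573, 0.82, -0.0, -0.0]
wrist_force: [-0.0, 0.3, -0.0]
width: 0.0846
grip_force: 0.0
```

Run:
```python
from h import *
plan((641,-54.3,128,20))
```

```text
t 8.87 tcp [639.8 -54.1 277.4] closing 20.1 q7 0.62 w 84.6 zaxis [-0.001  0.    -1.   ]
(641, -54.3, 128, 20) -> d [ -0.7   1.2 149.4] yaw 0.002 (alt -3.14 )
```

Emit:
{"fn": "arm_command", "kwargs": {
  "motion": [
    {"dx": 0,"dy": 1,"dz": 40,"yaw": 0,"fingers": 85},
    {"dx": 0,"dy": 1,"dz": 80,"yaw": 0,"fingers": 85},
    {"dx": 0,"dy": 1,"dz": 110,"yaw": 0,"fingers": 85},
    {"dx": 0,"dy": 1,"dz": 130,"yaw": 0,"fingers": 85},
    {"dx": 0,"dy": 1,"dz": 145,"yaw": 0,"fingers": 85},
    {"dx": 0,"dy": 1,"dz": 150,"yaw": 0,"fingers": 85},
    {"dx": 0,"dy": 1,"dz": 150,"yaw": 0,"fingers": 85},
    {"dx": 0,"dy": 1,"dz": 150,"yaw": 0,"fingers": 85},
    {"dx": 0,"dy": 1,"dz": 150,"yaw": 0,"fingers": 30},
    {"dx": 0,"dy": 1,"dz": 150,"yaw": 0,"fingers": 30},
    {"dx": 0,"dy": 1,"dz": 150,"yaw": 0,"fingers": 30},
    {"dx": 0,"dy": 1,"dz": 150,"yaw": 0,"fingers": 30},
    {"dx": 0,"dy": 1,"dz": 150,"yaw": 0,"fingers": 30},
    {"dx": 0,"dy": 1,"dz": 150,"yaw": 0,"fingers": 30},
    {"dx": 0,"dy": 1,"dz": 150,"yaw": 0,"fingers": 30},
    {"dx": 0,"dy": 1,"dz": 150,"yaw": 0,"fingers": 30}
  ]
}}

```text
t: 10.2
position: [0.6415, -0.0541, 0.1299]
tcp_rot: [0.573, 0.819, 0.001, 0.001]
wrist_force: [-1.6, 0.2, 5.3]
width: 0.0582
grip_force: 64.0
```

Run:
```python
from h import *
plan((641,-54.3,128,20),(489.5,-335,280,-87),(489.5,-335,128,-87)); print(r.state()['grip_force'])
```

```text
t 10.2 tcp [641.5 -54.1 129.9] closing 20.0 q7 0.69 w 58.2 zaxis [ 0.002  0.    -1.   ]
(641, -54.3, 128, 20) -> d [ 0.  -0.6  1.9] yaw 0.001 (alt -3.141 )
(489.5, -335, 280, -87) -> d [-211.8 -238.8 -150.5] yaw -1.273 (alt 1.868 )
(489.5, -335, 128, -87) -> d [-211.7 -239.1    1.5] yaw -1.273 (alt 1.868 )
63.95171642303467
```

Emit:
{"fn": "arm_command", "kwargs": {
  "motion": [
    {"dx": 0,"dy": 0,"dz": -25,"yaw": 0,"fingers": 30},
    {"dx": 0,"dy": 0,"dz": -60,"yaw": 0,"fingers": 30},
    {"dx": 0,"dy": 0,"dz": -100,"yaw": 0,"fingers": 30},
    {"dx": 0,"dy": 0,"dz": -135,"yaw": 0,"fingers": 30},
    {"dx": -7,"dy": -8,"dz": -150,"yaw": 0.06,"fingers": 30},
    {"dx": -20,"dy": -23,"dz": -150,"yaw": 0.15,"fingers": 30},
    {"dx": -40,"dy": -45,"dz": -150,"yaw": 0.26,"fingers": 30},
    {"dx": -60,"dy": -68,"dz": -150,"yaw": 0.38,"fingers": 30},
    {"dx": -80,"dy": -90,"dz": -150,"yaw": 0.5,"fingers": 30},
    {"dx": -100,"dy": -113,"dz": -150,"yaw": 0.62,"fingers": 30},
    {"dx": -120,"dy": -135,"dz": -150,"yaw": 0.74,"fingers": 30},
    {"dx": -140,"dy": -158,"dz": -150,"yaw": 0.86,"fingers": 30},
    {"dx": -160,"dy": -180,"dz": -150,"yaw": 0.98,"fingers": 30},
    {"dx": -180,"dy": -203,"dz": -150,"yaw": 1.1,"fingers": 30},
    {"dx": -196,"dy": -221,"dz": -150,"yaw": 1.22,"fingers": 30},
    {"dx": -207,"dy": -233,"dz": -150,"yaw": 1.34,"fingers": 30},
    {"dx": -212,"dy": -239,"dz": -150,"yaw": 1.4,"fingers": 30},
    {"dx": -212,"dy": -239,"dz": -150,"yaw": 1.4,"fingers": 30},
    {"dx": -212,"dy": -239,"dz": -150,"yaw": 1.4,"fingers": 30}
  ]
}}

```text
t: 11.78
position: [0.4889, -0.3348, 0.278]
tcp_rot: [0.966, 0.258, 0.0, -0.0]
wrist_force: [0.8, 0.5, -3.0]
width: 0.0585
grip_force: 65.5
```

Run:
```python
from h import *
plan((489.5,-335,128,-60)); print(r.state()['grip_force'])
```

```text
t 11.78 tcp [ 488.9 -334.8  278. ] closing -60.1 q7 -0.19 w 58.5 zaxis [ 0.001  0.001 -1.   ]
(489.5, -335, 128, -60) -> d [  0.3   0.5 150. ] yaw -0.002 (alt 3.14 )
65.53872585296631
```

Emit:
{"fn": "arm_command", "kwargs": {
  "motion": [
    {"dx": 0,"dy": 0,"dz": 25,"yaw": 0,"fingers": 30},
    {"dx": 0,"dy": 0,"dz": 60,"yaw": 0,"fingers": 30},
    {"dx": 0,"dy": 0,"dz": 95,"yaw": 0,"fingers": 30},
    {"dx": 0,"dy": 0,"dz": 120,"yaw": 0,"fingers": 30},
    {"dx": 0,"dy": 0,"dz": 135,"yaw": 0,"fingers": 30},
    {"dx": 0,"dy": 0,"dz": 143,"yaw": 0,"fingers": 30},
    {"dx": 0,"dy": 0,"dz": 147,"yaw": 0,"fingers": 30},
    {"dx": 0,"dy": 0,"dz": 149,"yaw": 0,"fingers": 30},
    {"dx": 0,"dy": 0,"dz": 150,"yaw": 0,"fingers": 30},
    {"dx": 0,"dy": 0,"dz": 150,"yaw": 0,"fingers": 30},
    {"dx": 0,"dy": 0,"dz": 150,"yaw": 0,"fingers": 30}
  ]
}}

```text
t: 12.7
position: [0.4902, -0.3351, 0.1299]
tcp_rot: [0.966, 0.258, 0.001, 0.0]
wrist_force: [-1.5, 3.5, 5.7]
width: 0.0584
grip_force: 66.1
```

Emit:
{"fn": "arm_command", "kwargs": {
  "motion": [
    {"dx": 0,"dy": 0,"dz": 0,"yaw": 0,"fingers": 85},
    {"dx": 0,"dy": 0,"dz": 0,"yaw": 0,"fingers": 85},
    {"dx": 0,"dy": 0,"dz": 0,"yaw": 0,"fingers": 85},
    {"dx": 0,"dy": 0,"dz": 0,"yaw": 0,"fingers": 85},
    {"dx": 0,"dy": 0,"dz": 0,"yaw": 0,"fingers": 85},
    {"dx": 0,"dy": 0,"dz": -20,"yaw": 0,"fingers": 85},
    {"dx": 0,"dy": 0,"dz": -60,"yaw": 0,"fingers": 85},
    {"dx": 0,"dy": 0,"dz": -100,"yaw": 0,"fingers": 85},
    {"dx": 0,"dy": 0,"dz": -140,"yaw": 0,"fingers": 85},
    {"dx": 0,"dy": 0,"dz": -150,"yaw": 0,"fingers": 85},
    {"dx": 0,"dy": 0,"dz": -150,"yaw": 0,"fingers": 85},
    {"dx": 0,"dy": 0,"dz": -150,"yaw": 0,"fingers": 85}
  ]
}}

```text
t: 13.7
position: [0.4893, -0.3347, 0.2779]
tcp_rot: [0.966, 0.258, 0.001, 0.0]
wrist_force: [0.7, 0.7, 0.1]
width: 0.0848
grip_force: 0.0
```

Run:
```python
from h import *
plan((619.4,73,278,-20),(619.4,73,278,-10))
for c in('scene','top'):
    f=r.grab_frame(c); W=cloud(f)
    for n in('square_bottle','dispenser','aerosol','flux_jar'):
      for d in r.masks_of(n,c)[:2]:
        p=W[d['region']]; p=p[~np.isnan(p[:,0])];z=p[:,2];q=p[z>np.percentile(z,95)-.004]
        print(c,n,round(d['conf'],2),(np.median(q,0)*1e3).round(1),d['rect'])
```

```text
t 13.7 tcp [ 489.3 -334.7  277.9] closing -60.1 q7 -0.2 w 84.8 zaxis [ 0.001  0.    -1.   ]
(619.4, 73, 278, -20) -> d [ 3.158e+02 -2.888e+02  2.000e-01] yaw -0.701 (alt 2.441 )
(619.4, 73, 278, -10) -> d [ 3.158e+02 -2.888e+02  2.000e-01] yaw -0.875 (alt 2.266 )
scene square_bottle 0.88 [ 570.5 -331.3  115.2] [142.0, 327.4, 52.4, 56.1]
scene square_bottle 0.8 [ 707.4 -220.6  111.1] [236.9, 353.3, 50.0, 63.8]
scene dispenser 0.86 [ 494.8 -335.1  109.2] [115.9, 290.9, 46.6, 45.0]
scene aerosol 0.82 [622.6  72.  114.8] [348.5, 232.4, 29.7, 58.5]
scene aerosol 0.51 [631.8 327.7  12.2] [445.2, 197.5, 69.0, 56.0]
scene flux_jar 0.76 [629.1  11.5  41.4] [326.2, 262.2, 29.1, 33.7]
scene flux_jar 0.62 [ 519.4 -345.    17. ] [130.6, 312.3, 130.9, 144.6]
top square_bottle 0.91 [ 568.4 -330.5  115. ] [496.8, 232.6, 46.1, 35.1]
top square_bottle 0.75 [ 705.8 -219.7  111.7] [433.8, 163.6, 36.0, 38.9]
top dispenser 0.77 [ 499.3 -329.8  109. ] [500.7, 272.9, 45.0, 40.5]
top aerosol 0.68 [619.2  74.8 115.9] [273.4, 210.1, 34.3, 40.3]
top flux_jar 0.63 [627.9  12.7  42.6] [308.6, 207.9, 26.8, 29.1]
```

Emit:
{"fn": "arm_command", "kwargs": {
  "motion": [
    {"dx": 316,"dy": -288,"dz": 0,"yaw": -0.7,"fingers": 85},
    {"dx": 316,"dy": -288,"dz": 0,"yaw": -0.7,"fingers": 85},
    {"dx": 316,"dy": -288,"dz": 0,"yaw": -0.7,"fingers": 85},
    {"dx": 316,"dy": -288,"dz": 0,"yaw": -0.7,"fingers": 85},
    {"dx": 316,"dy": -288,"dz": 0,"yaw": -0.7,"fingers": 85},
    {"dx": 316,"dy": -288,"dz": 0,"yaw": -0.7,"fingers": 85},
    {"dx": 316,"dy": -288,"dz": 0,"yaw": -0.7,"fingers": 85},
    {"dx": 316,"dy": -288,"dz": 0,"yaw": -0.7,"fingers": 85},
    {"dx": 316,"dy": -288,"dz": 0,"yaw": -0.7,"fingers": 85},
    {"dx": 316,"dy": -288,"dz": 0,"yaw": -0.7,"fingers": 85},
    {"dx": 316,"dy": -288,"dz": 0,"yaw": -0.7,"fingers": 85},
    {"dx": 316,"dy": -288,"dz": 0,"yaw": -0.7,"fingers": 85},
    {"dx": 316,"dy": -288,"dz": 0,"yaw": -0.7,"fingers": 85},
    {"dx": 316,"dy": -288,"dz": 0,"yaw": -0.7,"fingers": 85},
    {"dx": 316,"dy": -288,"dz": 0,"yaw": -0.7,"fingers": 85},
    {"dx": 316,"dy": -288,"dz": 0,"yaw": -0.7,"fingers": 85}
  ]
}}

```text
t: 15.53
position: [0.6197, 0.0701, 0.2782]
tcp_rot: [0.82, 0.572, 0.0, -0.0]
wrist_force: [-0.0, 0.6, -0.1]
width: 0.0852
grip_force: 0.0
```

Run:
```python
from h import *
plan((620,73,128,-20))
```

```text
t 15.53 tcp [619.7  70.1 278.2] closing -20.2 q7 -0.27 w 85.2 zaxis [ 0.  0. -1.]
(620, 73, 128, -20) -> d [  2.7  -0.8 150.2] yaw -0.004 (alt 3.138 )
```

Emit:
{"fn": "arm_command", "kwargs": {
  "motion": [
    {"dx": 1,"dy": 0,"dz": 40,"yaw": 0,"fingers": 85},
    {"dx": 1,"dy": 0,"dz": 80,"yaw": 0,"fingers": 85},
    {"dx": 1,"dy": 0,"dz": 110,"yaw": 0,"fingers": 85},
    {"dx": 1,"dy": 0,"dz": 130,"yaw": 0,"fingers": 85},
    {"dx": 1,"dy": 0,"dz": 145,"yaw": 0,"fingers": 85},
    {"dx": 1,"dy": 0,"dz": 150,"yaw": 0,"fingers": 85},
    {"dx": 1,"dy": 0,"dz": 150,"yaw": 0,"fingers": 85},
    {"dx": 1,"dy": 0,"dz": 150,"yaw": 0,"fingers": 85},
    {"dx": 1,"dy": 0,"dz": 150,"yaw": 0,"fingers": 30},
    {"dx": 1,"dy": 0,"dz": 150,"yaw": 0,"fingers": 30},
    {"dx": 1,"dy": 0,"dz": 150,"yaw": 0,"fingers": 30},
    {"dx": 1,"dy": 0,"dz": 150,"yaw": 0,"fingers": 30},
    {"dx": 1,"dy": 0,"dz": 150,"yaw": 0,"fingers": 30},
    {"dx": 1,"dy": 0,"dz": 150,"yaw": 0,"fingers": 30},
    {"dx": 1,"dy": 0,"dz": 150,"yaw": 0,"fingers": 30},
    {"dx": 1,"dy": 0,"dz": 150,"yaw": 0,"fingers": 30}
  ]
}}

```text
t: 16.87
position: [0.6207, 0.0735, 0.1295]
tcp_rot: [0.819, 0.573, 0.001, -0.0]
wrist_force: [-2.7, 0.8, 6.1]
width: 0.0537
grip_force: 61.7
```

Run:
```python
from h import *
plan((620,73,128,-20),(409.5,-339,278,-70)); print(r.state()['grip_force'])
```

```text
t 16.87 tcp [620.7  73.5 129.5] closing -20.0 q7 -0.19 w 53.7 zaxis [ 0.001  0.001 -1.   ]
(620, 73, 128, -20) -> d [-0.7 -0.4  1.5] yaw -0.001 (alt 3.141 )
(409.5, -339, 278, -70) -> d [-459.7  -57.  -149.2] yaw 0.872 (alt -2.27 )
61.731247901916504
```

Emit:
{"fn": "arm_command", "kwargs": {
  "motion": [
    {"dx": 0,"dy": 0,"dz": -25,"yaw": 0,"fingers": 30},
    {"dx": 0,"dy": 0,"dz": -60,"yaw": 0,"fingers": 30},
    {"dx": 0,"dy": 0,"dz": -100,"yaw": 0,"fingers": 30},
    {"dx": 0,"dy": 0,"dz": -135,"yaw": 0,"fingers": 30},
    {"dx": -9,"dy": -1,"dz": -150,"yaw": 0.02,"fingers": 30},
    {"dx": -28,"dy": -3,"dz": -150,"yaw": 0.05,"fingers": 30},
    {"dx": -55,"dy": -7,"dz": -150,"yaw": 0.1,"fingers": 30},
    {"dx": -92,"dy": -11,"dz": -150,"yaw": 0.17,"fingers": 30},
    {"dx": -129,"dy": -16,"dz": -150,"yaw": 0.24,"fingers": 30},
    {"dx": -166,"dy": -21,"dz": -150,"yaw": 0.31,"fingers": 30},
    {"dx": -202,"dy": -25,"dz": -150,"yaw": 0.38,"fingers": 30},
    {"dx": -239,"dy": -30,"dz": -150,"yaw": 0.45,"fingers": 30},
    {"dx": -276,"dy": -34,"dz": -150,"yaw": 0.52,"fingers": 30},
    {"dx": -313,"dy": -39,"dz": -150,"yaw": 0.59,"fingers": 30},
    {"dx": -350,"dy": -43,"dz": -150,"yaw": 0.66,"fingers": 30},
    {"dx": -387,"dy": -48,"dz": -150,"yaw": 0.73,"fingers": 30},
    {"dx": -414,"dy": -51,"dz": -150,"yaw": 0.8,"fingers": 30},
    {"dx": -437,"dy": -54,"dz": -150,"yaw": 0.85,"fingers": 30},
    {"dx": -452,"dy": -56,"dz": -150,"yaw": 0.87,"fingers": 30},
    {"dx": -460,"dy": -57,"dz": -150,"yaw": 0.87,"fingers": 30}
  ]
}}

```text
t: 18.53
position: [0.4063, -0.3418, 0.2774]
tcp_rot: [0.985, 0.172, -0.0, -0.0]
wrist_force: [-0.1, -0.7, -2.2]
width: 0.0536
grip_force: 63.5
```

Emit:
{"fn": "arm_command", "kwargs": {
  "motion": [
    {"dx": 0,"dy": 0,"dz": 0,"yaw": 0,"fingers": 30},
    {"dx": 0,"dy": 0,"dz": 0,"yaw": 0,"fingers": 30},
    {"dx": 0,"dy": 0,"dz": 25,"yaw": 0,"fingers": 30},
    {"dx": 0,"dy": 0,"dz": 50,"yaw": 0,"fingers": 30}
  ]
}}

```text
t: 18.87
position: [0.4112, -0.3381, 0.2281]
tcp_rot: [0.984, 0.176, 0.002, 0.0]
wrist_force: [0.3, 0.6, -2.1]
width: 0.0538
grip_force: 63.5
```

Run:
```python
from h import *
plan((409.5,-339,128,-70)); print(r.state()['grip_force'])
```

```text
t 18.87 tcp [ 411.2 -338.1  228.1] closing -69.7 q7 -0.37 w 53.8 zaxis [ 0.004  0.    -1.   ]
(409.5, -339, 128, -70) -> d [-2.300e+00  1.000e-01  1.001e+02] yaw 0.006 (alt -3.136 )
63.54417085647583
```

Emit:
{"fn": "arm_command", "kwargs": {
  "motion": [
    {"dx": 0,"dy": 0,"dz": 35,"yaw": 0,"fingers": 30},
    {"dx": 0,"dy": 0,"dz": 65,"yaw": 0,"fingers": 30},
    {"dx": 0,"dy": 0,"dz": 83,"yaw": 0,"fingers": 30},
    {"dx": 0,"dy": 0,"dz": 93,"yaw": 0,"fingers": 30},
    {"dx": 0,"dy": 0,"dz": 97,"yaw": 0,"fingers": 30},
    {"dx": 0,"dy": 0,"dz": 99,"yaw": 0,"fingers": 30},
    {"dx": 0,"dy": 0,"dz": 100,"yaw": 0,"fingers": 30},
    {"dx": 0,"dy": 0,"dz": 100,"yaw": 0,"fingers": 30},
    {"dx": 0,"dy": 0,"dz": 100,"yaw": 0,"fingers": 30}
  ]
}}

```text
t: 19.62
position: [0.41, -0.3385, 0.1296]
tcp_rot: [0.985, 0.175, 0.001, -0.001]
wrist_force: [-3.0, 2.3, 4.2]
width: 0.0541
grip_force: 64.7
```

Emit:
{"fn": "arm_command", "kwargs": {
  "motion": [
    {"dx": 0,"dy": 0,"dz": 0,"yaw": 0,"fingers": 85},
    {"dx": 0,"dy": 0,"dz": 0,"yaw": 0,"fingers": 85},
    {"dx": 0,"dy": 0,"dz": 0,"yaw": 0,"fingers": 85},
    {"dx": 0,"dy": 0,"dz": 0,"yaw": 0,"fingers": 85},
    {"dx": 0,"dy": 0,"dz": 0,"yaw": 0,"fingers": 85},
    {"dx": 0,"dy": 0,"dz": -20,"yaw": 0,"fingers": 85},
    {"dx": 0,"dy": 0,"dz": -60,"yaw": 0,"fingers": 85},
    {"dx": 0,"dy": 0,"dz": -100,"yaw": 0,"fingers": 85},
    {"dx": 0,"dy": 0,"dz": -140,"yaw": 0,"fingers": 85},
    {"dx": 0,"dy": 0,"dz": -150,"yaw": 0,"fingers": 85},
    {"dx": 0,"dy": 0,"dz": -150,"yaw": 0,"fingers": 85},
    {"dx": 0,"dy": 0,"dz": -150,"yaw": 0,"fingers": 85}
  ]
}}

```text
t: 20.62
position: [0.4092, -0.3392, 0.2779]
tcp_rot: [0.985, 0.175, 0.001, -0.0]
wrist_force: [0.4, 0.6, -0.7]
width: 0.085
grip_force: 0.0
```

```bash
cat >> h.py <<'E'
def tops():
  for c in('scene','top'):
    f=r.grab_frame(c); W=cloud(f); cv2.imwrite(f'pics/{c}_{r.state()["t"]:.1f}.png',f['img'][:,:,::-1])
    for n in('square_bottle','dispenser','aerosol','flux_jar'):
      for d in r.masks_of(n,c)[:2]:
        if d['conf']<.4: continue
        p=W[d['region']]; p=p[~np.isnan(p[:,0])];z=p[:,2];q=p[z>np.percentile(z,95)-.004]
        (x,y),R=cv2.minEnclosingCircle(q[:,:2].astype('f4')*1e3)
        print(c,n,round(d['conf'],2),(np.median(q,0)*1e3).round(1),'circ',round(x,1),round(y,1),round(R,1))
E
python3 - <<'E'
from h import *
plan((629,11.5,278,10)); tops()
E
ls pics
```

```text
t 20.62 tcp [ 409.2 -339.2  277.9] closing -69.9 q7 -0.44 w 85.0 zaxis [ 0.001  0.001 -1.   ]
(629, 11.5, 278, 10) -> d [ 327.1 -253.7    0.4] yaw -1.394 (alt 1.748 )
scene square_bottle 0.79 [ 570.7 -330.8  115. ] circ 569.4 -331.3 17.5
scene dispenser 0.88 [ 495.4 -334.7  109.6] circ 517.0 -336.0 44.6
scene dispenser 0.64 [629.7  12.2  41.4] circ 629.5 11.7 26.6
scene flux_jar 0.65 [629.6  12.3  41.4] circ 628.6 12.3 27.4
top square_bottle 0.68 [ 568.2 -330.6  115.4] circ 568.8 -330.6 17.4
top square_bottle 0.62 [ 706.  -220.2  111.6] circ 705.2 -220.9 17.2
top dispenser 0.86 [ 492.9 -334.4  109.2] circ 491.5 -335.2 24.2
top aerosol 0.87 [ 418.9 -330.2  115.9] circ 405.9 -311.3 46.9
top flux_jar 0.79 [627.7  11.4  43.2] circ 628.2 12.0 26.0
crop.png
s1.png
scene0.png
scene_20.7.png
top0.png
top_20.9.png
```

View pics/top_20.9.png

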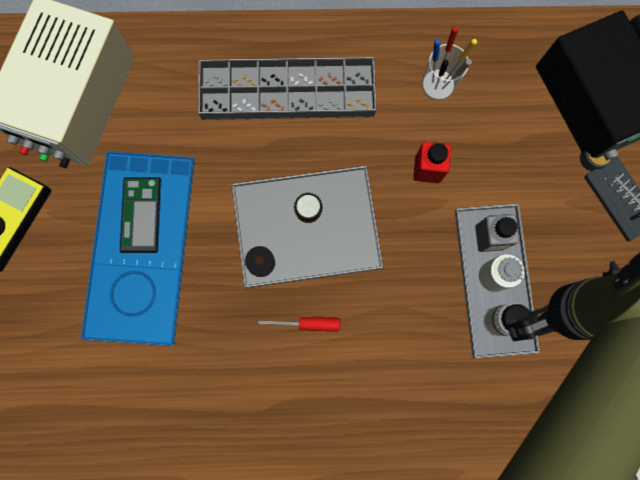

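Emit:
{"fn": "arm_command", "kwargs": {
  "motion": [
    {"dx": 327,"dy": -253,"dz": 0,"yaw": -1.39,"fingers": 85},
    {"dx": 327,"dy": -253,"dz": 0,"yaw": -1.39,"fingers": 85},
    {"dx": 327,"dy": -253,"dz": 0,"yaw": -1.39,"fingers": 85},
    {"dx": 327,"dy": -253,"dz": 0,"yaw": -1.39,"fingers": 85},
    {"dx": 327,"dy": -253,"dz": 0,"yaw": -1.39,"fingers": 85},
    {"dx": 327,"dy": -253,"dz": 0,"yaw": -1.39,"fingers": 85},
    {"dx": 327,"dy": -253,"dz": 0,"yaw": -1.39,"fingers": 85},
    {"dx": 327,"dy": -253,"dz": 0,"yaw": -1.39,"fingers": 85},
    {"dx": 327,"dy": -253,"dz": 0,"yaw": -1.39,"fingers": 85},
    {"dx": 327,"dy": -253,"dz": 0,"yaw": -1.39,"fingers": 85},
    {"dx": 327,"dy": -253,"dz": 0,"yaw": -1.39,"fingers": 85},
    {"dx": 327,"dy": -253,"dz": 0,"yaw": -1.39,"fingers": 85},
    {"dx": 327,"dy": -253,"dz": 0,"yaw": -1.39,"fingers": 85},
    {"dx": 327,"dy": -253,"dz": 0,"yaw": -1.39,"fingers": 85},
    {"dx": 327,"dy": -253,"dz": 0,"yaw": -1.39,"fingers": 85},
    {"dx": 327,"dy": -253,"dz": 0,"yaw": -1.39,"fingers": 85}
  ]
}}

```text
t: 22.45
position: [0.6288, 0.0092, 0.2783]
tcp_rot: [0.646, 0.763, 0.0, 0.0]
wrist_force: [0.9, 0.4, -0.1]
width: 0.085
grip_force: 0.0
```

Emit:
{"fn": "arm_command", "kwargs": {
  "motion": [
    {"dx": 0,"dy": 0,"dz": 40,"yaw": 0,"fingers": 85},
    {"dx": 0,"dy": 0,"dz": 80,"yaw": 0,"fingers": 85},
    {"dx": 0,"dy": 0,"dz": 110,"yaw": 0,"fingers": 85},
    {"dx": 0,"dy": 0,"dz": 110,"yaw": 0,"fingers": 85},
    {"dx": 0,"dy": 0,"dz": 110,"yaw": 0,"fingers": 85}
  ]
}}

```text
t: 22.87
position: [0.6282, 0.0101, 0.1672]
tcp_rot: [0.645, 0.764, -0.001, -0.001]
wrist_force: [0.8, 0.1, 0.7]
width: 0.0851
grip_force: 0.0
```

Run:
```python
from h import *
plan((628.6,12,81,10))
```

```text
t 22.87 tcp [628.2  10.1 167.2] closing 9.7 q7 0.35 w 85.1 zaxis [-0.003 -0.001 -1.   ]
(628.6, 12, 81, 10) -> d [ 1.8  0.9 86.2] yaw -0.006 (alt 3.136 )
```

All three stand in the steel tray at (497,232), (503,270) and (510,318), with the jar alone at (308,207). I'll descend and grip the jar.

Emit:
{"fn": "arm_command", "kwargs": {
  "motion": [
    {"dx": 1,"dy": 1,"dz": 30,"yaw": 0,"fingers": 85},
    {"dx": 1,"dy": 1,"dz": 55,"yaw": 0,"fingers": 85},
    {"dx": 1,"dy": 1,"dz": 75,"yaw": 0,"fingers": 85},
    {"dx": 1,"dy": 1,"dz": 84,"yaw": 0,"fingers": 85},
    {"dx": 1,"dy": 1,"dz": 87,"yaw": 0,"fingers": 85},
    {"dx": 1,"dy": 1,"dz": 87,"yaw": 0,"fingers": 85},
    {"dx": 1,"dy": 1,"dz": 87,"yaw": 0,"fingers": 85},
    {"dx": 1,"dy": 1,"dz": 87,"yaw": 0,"fingers": 30},
    {"dx": 1,"dy": 1,"dz": 87,"yaw": 0,"fingers": 30},
    {"dx": 1,"dy": 1,"dz": 87,"yaw": 0,"fingers": 30},
    {"dx": 1,"dy": 1,"dz": 87,"yaw": 0,"fingers": 30},
    {"dx": 1,"dy": 1,"dz": 87,"yaw": 0,"fingers": 30},
    {"dx": 1,"dy": 1,"dz": 87,"yaw": 0,"fingers": 30},
    {"dx": 1,"dy": 1,"dz": 87,"yaw": 0,"fingers": 30},
    {"dx": 1,"dy": 1,"dz": 87,"yaw": 0,"fingers": 30}
  ]
}}

```text
t: 24.12
position: [0.6307, 0.0117, 0.0823]
tcp_rot: [0.645, 0.765, 0.001, 0.001]
wrist_force: [-1.2, 0.5, 6.3]
width: 0.0507
grip_force: 61.9
```

Run:
```python
from h import *
plan((628.6,12,81,10),(479.7,340,181,10),(479.7,340,81,45))
```

```text
t 24.12 tcp [630.7  11.7  82.3] closing 9.7 q7 0.4 w 50.7 zaxis [ 0.002  0.001 -1.   ]
(628.6, 12, 81, 10) -> d [ 0.6 -2.1  1.3] yaw -0.005 (alt 3.137 )
(479.7, 340, 181, 10) -> d [349.1 -93.1 -98.8] yaw -0.005 (alt 3.137 )
(479.7, 340, 81, 45) -> d [349.1 -93.3   1.2] yaw -0.615 (alt 2.526 )
```

Emit:
{"fn": "arm_command", "kwargs": {
  "motion": [
    {"dx": 0,"dy": 0,"dz": -25,"yaw": 0,"fingers": 30},
    {"dx": 0,"dy": 0,"dz": -60,"yaw": 0,"fingers": 30},
    {"dx": 0,"dy": 0,"dz": -90,"yaw": 0,"fingers": 30},
    {"dx": 10,"dy": -3,"dz": -100,"yaw": 0,"fingers": 30},
    {"dx": 30,"dy": -8,"dz": -100,"yaw": 0,"fingers": 30},
    {"dx": 60,"dy": -16,"dz": -100,"yaw": 0,"fingers": 30},
    {"dx": 95,"dy": -25,"dz": -100,"yaw": 0,"fingers": 30},
    {"dx": 130,"dy": -35,"dz": -100,"yaw": 0,"fingers": 30},
    {"dx": 165,"dy": -44,"dz": -100,"yaw": 0,"fingers": 30},
    {"dx": 200,"dy": -53,"dz": -100,"yaw": 0,"fingers": 30},
    {"dx": 235,"dy": -63,"dz": -100,"yaw": 0,"fingers": 30},
    {"dx": 270,"dy": -72,"dz": -100,"yaw": 0,"fingers": 30},
    {"dx": 300,"dy": -80,"dz": -100,"yaw": 0,"fingers": 30},
    {"dx": 325,"dy": -87,"dz": -100,"yaw": 0,"fingers": 30},
    {"dx": 342,"dy": -91,"dz": -100,"yaw": 0,"fingers": 30},
    {"dx": 349,"dy": -93,"dz": -100,"yaw": 0,"fingers": 30},
    {"dx": 349,"dy": -93,"dz": -100,"yaw": 0,"fingers": 30},
    {"dx": 349,"dy": -93,"dz": -100,"yaw": 0,"fingers": 30},
    {"dx": 349,"dy": -93,"dz": -100,"yaw": 0,"fingers": 30}
  ]
}}

```text
t: 25.7
position: [0.4801, 0.338, 0.1808]
tcp_rot: [0.646, 0.764, -0.0, 0.0]
wrist_force: [1.1, 0.0, -0.9]
width: 0.0506
grip_force: 62.5
```

Run:
```python
from h import *
plan((479.7,340,81,10))
f=r.grab_frame('top'); cv2.imwrite('pics/t2.png',f['img'][:,:,::-1])
for c in('scene','top'):
    f=r.grab_frame(c); W=cloud(f)
    for d in r.masks_of('flux_jar',c)[:1]:
        p=W[d['region']]; p=p[~np.isnan(p[:,0])]; print(c,d['conf'],d['rect'],(np.median(p,0)*1e3).round(1))
```

```text
t 25.7 tcp [480.1 338.  180.8] closing 9.6 q7 -0.33 w 50.6 zaxis [ 0.    -0.001 -1.   ]
(479.7, 340, 81, 10) -> d [ 2.2 -0.1 99.8] yaw -0.007 (alt 3.134 )
scene 0.63 [409.0, 116.8, 21.8, 32.2] [485.8 324.3 136.8]
top 0.54 [121.0, 284.8, 14.6, 28.4] [479.5 321.  138.8]
```

View pics/t2.png

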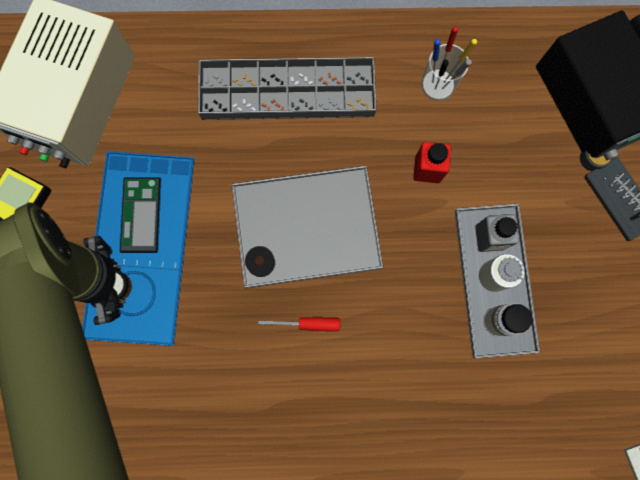

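Jar hangs upright over the well (seen at (122,286) because of its height); the three containers are fine at right. I'll lower it.

Emit:
{"fn": "arm_command", "kwargs": {
  "motion": [
    {"dx": 1,"dy": 0,"dz": 30,"yaw": 0,"fingers": 30},
    {"dx": 1,"dy": 0,"dz": 60,"yaw": 0,"fingers": 30},
    {"dx": 1,"dy": 0,"dz": 80,"yaw": 0,"fingers": 30},
    {"dx": 1,"dy": 0,"dz": 92,"yaw": 0,"fingers": 30},
    {"dx": 1,"dy": 0,"dz": 96,"yaw": 0,"fingers": 30},
    {"dx": 1,"dy": 0,"dz": 98,"yaw": 0,"fingers": 30},
    {"dx": 1,"dy": 0,"dz": 99,"yaw": 0,"fingers": 30},
    {"dx": 1,"dy": 0,"dz": 100,"yaw": 0,"fingers": 30},
    {"dx": 1,"dy": 0,"dz": 100,"yaw": 0,"fingers": 30},
    {"dx": 1,"dy": 0,"dz": 100,"yaw": 0,"fingers": 30}
  ]
}}

```text
t: 26.78
position: [0.48, 0.3415, 0.0824]
tcp_rot: [0.645, 0.765, 0.001, 0.0]
wrist_force: [-0.2, -0.3, 2.7]
width: 0.0508
grip_force: 62.5
```

Emit:
{"fn": "arm_command", "kwargs": {
  "motion": [
    {"dx": 0,"dy": 0,"dz": 0,"yaw": 0,"fingers": 85},
    {"dx": 0,"dy": 0,"dz": 0,"yaw": 0,"fingers": 85},
    {"dx": 0,"dy": 0,"dz": 0,"yaw": 0,"fingers": 85},
    {"dx": 0,"dy": 0,"dz": 0,"yaw": 0,"fingers": 85},
    {"dx": 0,"dy": 0,"dz": 0,"yaw": 0,"fingers": 85},
    {"dx": 0,"dy": 0,"dz": -20,"yaw": 0,"fingers": 85},
    {"dx": 0,"dy": 0,"dz": -60,"yaw": 0,"fingers": 85},
    {"dx": 0,"dy": 0,"dz": -100,"yaw": 0,"fingers": 85},
    {"dx": 0,"dy": 0,"dz": -140,"yaw": 0,"fingers": 85},
    {"dx": 0,"dy": 0,"dz": -180,"yaw": 0,"fingers": 85},
    {"dx": 0,"dy": 0,"dz": -197,"yaw": 0,"fingers": 85},
    {"dx": 0,"dy": 0,"dz": -197,"yaw": 0,"fingers": 85},
    {"dx": 0,"dy": 0,"dz": -197,"yaw": 0,"fingers": 85}
  ]
}}

```text
t: 27.87
position: [0.4793, 0.3412, 0.2789]
tcp_rot: [0.644, 0.765, 0.001, -0.0]
wrist_force: [-0.3, 0.7, -0.7]
width: 0.085
grip_force: 0.0
```

```bash
python3 - <<'E'
from h import *
tops(); plan((410,-338.5,278,-70))
E
ls pics
```

```text
scene square_bottle 0.84 [ 707.9 -220.8  111. ] circ 706.6 -220.8 17.4
scene square_bottle 0.73 [ 570.1 -331.2  115.2] circ 569.6 -331.1 17.2
scene dispenser 0.55 [ 495.3 -334.4  109.2] circ 517.2 -334.5 44.9
scene aerosol 0.86 [ 412.8 -336.   115.1] circ 411.3 -336.4 24.9
scene flux_jar 0.57 [481. 342.  41.] circ 481.4 341.6 27.3
top square_bottle 0.68 [ 705.7 -219.7  111.6] circ 705.5 -219.4 17.0
top square_bottle 0.61 [ 568.7 -330.8  115.2] circ 569.0 -331.0 17.6
top dispenser 0.59 [ 493.  -334.1  109.5] circ 492.5 -335.3 23.5
top aerosol 0.73 [ 411.  -335.1  115.7] circ 411.0 -335.3 24.0
top flux_jar 0.65 [480.8 342.4  42.6] circ 480.6 341.3 26.1
top flux_jar 0.49 [625.9 329.4  13.7] circ 625.7 329.6 77.8
t 28.37 tcp [479.  340.9 277.5] closing 9.7 q7 -0.38 w 85.2 zaxis [-0.    -0.001 -1.   ]
(410, -338.5, 278, -70) -> d [-6.579e+02 -1.828e+02 -1.000e-01] yaw 1.392 (alt -1.75 )
crop.png
s1.png
scene0.png
scene_20.7.png
scene_27.9.png
t2.png
top0.png
top_20.9.png
top_28.2.png
```

Jar in the well 2 mm from its centre, down at height. Now back for the aerosol, with a waypoint to stay in reach.

Emit:
{"fn": "arm_command", "kwargs": {
  "motion": [
    {"dx": -357,"dy": 62,"dz": 0,"yaw": 0.7,"fingers": 85},
    {"dx": -357,"dy": 62,"dz": 0,"yaw": 0.7,"fingers": 85},
    {"dx": -357,"dy": 62,"dz": 0,"yaw": 0.7,"fingers": 85},
    {"dx": -357,"dy": 62,"dz": 0,"yaw": 0.7,"fingers": 85},
    {"dx": -357,"dy": 62,"dz": 0,"yaw": 0.7,"fingers": 85},
    {"dx": -357,"dy": 62,"dz": 0,"yaw": 0.7,"fingers": 85},
    {"dx": -357,"dy": 62,"dz": 0,"yaw": 0.7,"fingers": 85},
    {"dx": -357,"dy": 62,"dz": 0,"yaw": 0.7,"fingers": 85},
    {"dx": -357,"dy": 62,"dz": 0,"yaw": 0.7,"fingers": 85},
    {"dx": -357,"dy": 62,"dz": 0,"yaw": 0.7,"fingers": 85},
    {"dx": -357,"dy": 62,"dz": 0,"yaw": 0.7,"fingers": 85},
    {"dx": -357,"dy": 62,"dz": 0,"yaw": 0.7,"fingers": 85}
  ]
}}

```text
t: 29.37
position: [0.6005, 0.0003, 0.2776]
tcp_rot: [0.868, 0.497, -0.0, -0.0]
wrist_force: [0.0, 0.8, -0.8]
width: 0.0851
grip_force: 0.0
```

Run:
```python
from h import *
plan((410.5,-337.5,278,-70))
```

```text
t 29.37 tcp [6.005e+02 3.000e-01 2.776e+02] closing -30.3 q7 -0.37 w 85.1 zaxis [-0.001  0.001 -1.   ]
(410.5, -337.5, 278, -70) -> d [-387.5    6.7   -0.5] yaw 0.692 (alt -2.45 )
```

Emit:
{"fn": "arm_command", "kwargs": {
  "motion": [
    {"dx": -387,"dy": 7,"dz": 0,"yaw": 0.69,"fingers": 85},
    {"dx": -387,"dy": 7,"dz": 0,"yaw": 0.69,"fingers": 85},
    {"dx": -387,"dy": 7,"dz": 0,"yaw": 0.69,"fingers": 85},
    {"dx": -387,"dy": 7,"dz": 0,"yaw": 0.69,"fingers": 85},
    {"dx": -387,"dy": 7,"dz": 0,"yaw": 0.69,"fingers": 85},
    {"dx": -387,"dy": 7,"dz": 0,"yaw": 0.69,"fingers": 85},
    {"dx": -387,"dy": 7,"dz": 0,"yaw": 0.69,"fingers": 85},
    {"dx": -387,"dy": 7,"dz": 0,"yaw": 0.69,"fingers": 85},
    {"dx": -387,"dy": 7,"dz": 0,"yaw": 0.69,"fingers": 85},
    {"dx": -387,"dy": 7,"dz": 0,"yaw": 0.69,"fingers": 85},
    {"dx": -387,"dy": 7,"dz": 0,"yaw": 0.69,"fingers": 85},
    {"dx": -387,"dy": 7,"dz": 0,"yaw": 0.69,"fingers": 85},
    {"dx": -387,"dy": 7,"dz": 0,"yaw": 0.69,"fingers": 85},
    {"dx": -387,"dy": 7,"dz": 0,"yaw": 0.69,"fingers": 85}
  ]
}}

```text
t: 30.53
position: [0.4127, -0.3355, 0.2777]
tcp_rot: [0.984, 0.177, 0.0, -0.0]
wrist_force: [0.5, 0.5, 0.6]
width: 0.0851
grip_force: 0.0
```

Run:
```python
from h import *
plan((410.5,-337.5,128,-70))
```

```text
t 30.53 tcp [ 412.7 -335.5  277.7] closing -69.6 q7 -0.44 w 85.1 zaxis [ 0.     0.001 -1.   ]
(410.5, -337.5, 128, -70) -> d [ -2.9   1.2 149.7] yaw 0.006 (alt -3.135 )
```

Emit:
{"fn": "arm_command", "kwargs": {
  "motion": [
    {"dx": 0,"dy": 0,"dz": 40,"yaw": 0,"fingers": 85},
    {"dx": 0,"dy": 0,"dz": 80,"yaw": 0,"fingers": 85},
    {"dx": 0,"dy": 0,"dz": 110,"yaw": 0,"fingers": 85},
    {"dx": 0,"dy": 0,"dz": 130,"yaw": 0,"fingers": 85},
    {"dx": 0,"dy": 0,"dz": 145,"yaw": 0,"fingers": 85},
    {"dx": 0,"dy": 0,"dz": 150,"yaw": 0,"fingers": 85},
    {"dx": 0,"dy": 0,"dz": 150,"yaw": 0,"fingers": 85},
    {"dx": 0,"dy": 0,"dz": 150,"yaw": 0,"fingers": 85},
    {"dx": 0,"dy": 0,"dz": 150,"yaw": 0,"fingers": 30},
    {"dx": 0,"dy": 0,"dz": 150,"yaw": 0,"fingers": 30},
    {"dx": 0,"dy": 0,"dz": 150,"yaw": 0,"fingers": 30},
    {"dx": 0,"dy": 0,"dz": 150,"yaw": 0,"fingers": 30},
    {"dx": 0,"dy": 0,"dz": 150,"yaw": 0,"fingers": 30},
    {"dx": 0,"dy": 0,"dz": 150,"yaw": 0,"fingers": 30},
    {"dx": 0,"dy": 0,"dz": 150,"yaw": 0,"fingers": 30},
    {"dx": 0,"dy": 0,"dz": 150,"yaw": 0,"fingers": 30}
  ]
}}

```text
t: 31.87
position: [0.4117, -0.3377, 0.1292]
tcp_rot: [0.985, 0.175, 0.001, -0.0]
wrist_force: [-1.2, 3.0, 7.4]
width: 0.0541
grip_force: 61.5
```

Run:
```python
from h import *
plan((620,73,279,-20))
```

```text
t 31.87 tcp [ 411.7 -337.7  129.2] closing -69.9 q7 -0.25 w 54.1 zaxis [ 0.002  0.001 -1.   ]
(620, 73, 279, -20) -> d [ 337.2 -314.  -149. ] yaw -0.871 (alt 2.271 )
```

Emit:
{"fn": "arm_command", "kwargs": {
  "motion": [
    {"dx": 0,"dy": 0,"dz": -25,"yaw": 0,"fingers": 30},
    {"dx": 0,"dy": 0,"dz": -60,"yaw": 0,"fingers": 30},
    {"dx": 0,"dy": 0,"dz": -100,"yaw": 0,"fingers": 30},
    {"dx": 0,"dy": 0,"dz": -135,"yaw": 0,"fingers": 30},
    {"dx": 7,"dy": -6,"dz": -150,"yaw": -0.02,"fingers": 30},
    {"dx": 20,"dy": -19,"dz": -150,"yaw": -0.05,"fingers": 30},
    {"dx": 40,"dy": -38,"dz": -150,"yaw": -0.1,"fingers": 30},
    {"dx": 67,"dy": -63,"dz": -150,"yaw": -0.17,"fingers": 30},
    {"dx": 94,"dy": -88,"dz": -150,"yaw": -0.24,"fingers": 30},
    {"dx": 121,"dy": -113,"dz": -150,"yaw": -0.31,"fingers": 30},
    {"dx": 148,"dy": -138,"dz": -150,"yaw": -0.38,"fingers": 30},
    {"dx": 175,"dy": -163,"dz": -150,"yaw": -0.45,"fingers": 30},
    {"dx": 202,"dy": -188,"dz": -150,"yaw": -0.52,"fingers": 30},
    {"dx": 229,"dy": -214,"dz": -150,"yaw": -0.59,"fingers": 30},
    {"dx": 256,"dy": -239,"dz": -150,"yaw": -0.66,"fingers": 30},
    {"dx": 283,"dy": -264,"dz": -150,"yaw": -0.73,"fingers": 30},
    {"dx": 303,"dy": -283,"dz": -150,"yaw": -0.8,"fingers": 30},
    {"dx": 320,"dy": -298,"dz": -150,"yaw": -0.85,"fingers": 30},
    {"dx": 330,"dy": -308,"dz": -150,"yaw": -0.87,"fingers": 30},
    {"dx": 337,"dy": -314,"dz": -150,"yaw": -0.87,"fingers": 30}
  ]
}}

```text
t: 33.53
position: [0.6198, 0.0749, 0.2777]
tcp_rot: [0.819, 0.574, -0.0, -0.0]
wrist_force: [-0.1, -0.4, -2.0]
width: 0.0539
grip_force: 63.6
```

Emit:
{"fn": "arm_command", "kwargs": {
  "motion": [
    {"dx": 0,"dy": 0,"dz": 0,"yaw": 0,"fingers": 30},
    {"dx": 0,"dy": 0,"dz": 0,"yaw": 0,"fingers": 30},
    {"dx": 0,"dy": 0,"dz": 25,"yaw": 0,"fingers": 30},
    {"dx": 0,"dy": 0,"dz": 50,"yaw": 0,"fingers": 30},
    {"dx": 0,"dy": 0,"dz": 50,"yaw": 0,"fingers": 30},
    {"dx": 0,"dy": 0,"dz": 50,"yaw": 0,"fingers": 30}
  ]
}}

```text
t: 34.03
position: [0.6184, 0.0709, 0.2274]
tcp_rot: [0.82, 0.572, -0.001, -0.0]
wrist_force: [0.5, -0.5, -0.8]
width: 0.0538
grip_force: 63.7
```

Run:
```python
from h import *
plan((620,73,129,-20))
```

```text
t 34.03 tcp [618.4  70.9 227.4] closing -20.2 q7 -0.29 w 53.8 zaxis [-0.003 -0.001 -1.   ]
(620, 73, 129, -20) -> d [ 2.7  1.  98.4] yaw -0.004 (alt 3.138 )
```

Emit:
{"fn": "arm_command", "kwargs": {
  "motion": [
    {"dx": 1,"dy": 1,"dz": 35,"yaw": 0,"fingers": 30},
    {"dx": 1,"dy": 1,"dz": 65,"yaw": 0,"fingers": 30},
    {"dx": 1,"dy": 1,"dz": 83,"yaw": 0,"fingers": 30},
    {"dx": 1,"dy": 1,"dz": 93,"yaw": 0,"fingers": 30},
    {"dx": 1,"dy": 1,"dz": 97,"yaw": 0,"fingers": 30},
    {"dx": 1,"dy": 1,"dz": 99,"yaw": 0,"fingers": 30},
    {"dx": 1,"dy": 1,"dz": 100,"yaw": 0,"fingers": 30},
    {"dx": 1,"dy": 1,"dz": 100,"yaw": 0,"fingers": 30},
    {"dx": 1,"dy": 1,"dz": 100,"yaw": 0,"fingers": 30}
  ]
}}

```text
t: 34.78
position: [0.6216, 0.0735, 0.1294]
tcp_rot: [0.819, 0.573, 0.001, 0.0]
wrist_force: [-1.0, 0.9, -2.0]
width: 0.0541
grip_force: 63.7
```

Emit:
{"fn": "arm_command", "kwargs": {
  "motion": [
    {"dx": 0,"dy": 0,"dz": 0,"yaw": 0,"fingers": 85},
    {"dx": 0,"dy": 0,"dz": 0,"yaw": 0,"fingers": 85},
    {"dx": 0,"dy": 0,"dz": 0,"yaw": 0,"fingers": 85},
    {"dx": 0,"dy": 0,"dz": 0,"yaw": 0,"fingers": 85},
    {"dx": 0,"dy": 0,"dz": 0,"yaw": 0,"fingers": 85},
    {"dx": 0,"dy": 0,"dz": -20,"yaw": 0,"fingers": 85},
    {"dx": 0,"dy": 0,"dz": -60,"yaw": 0,"fingers": 85},
    {"dx": 0,"dy": 0,"dz": -100,"yaw": 0,"fingers": 85},
    {"dx": 0,"dy": 0,"dz": -140,"yaw": 0,"fingers": 85},
    {"dx": 0,"dy": 0,"dz": -150,"yaw": 0,"fingers": 85},
    {"dx": 0,"dy": 0,"dz": -150,"yaw": 0,"fingers": 85},
    {"dx": 0,"dy": 0,"dz": -150,"yaw": 0,"fingers": 85}
  ]
}}

```text
t: 35.78
position: [0.621, 0.0735, 0.2783]
tcp_rot: [0.819, 0.573, 0.001, -0.0]
wrist_force: [-0.1, -0.4, -1.0]
width: 0.0852
grip_force: 0.0
```

Run:
```python
from h import *
tops(); plan((490.5,-335.2,278,-60))
```

```text
scene square_bottle 0.78 [ 571.4 -330.9  115. ] circ 570.8 -330.3 17.0
scene square_bottle 0.65 [ 708.2 -220.6  111. ] circ 707.6 -220.5 17.4
scene dispenser 0.78 [ 495.5 -334.   109.1] circ 517.6 -334.4 43.6
scene dispenser 0.55 [645.1 -31.1  13.2] circ 599.2 15.8 162.2
scene aerosol 0.65 [621.4  71.1 114.8] circ 620.1 72.0 24.8
scene flux_jar 0.93 [481.5 340.3  41.5] circ 481.2 341.9 26.2
top square_bottle 0.82 [ 568.7 -330.7  115.4] circ 569.0 -330.2 17.1
top square_bottle 0.8 [ 705.8 -219.8  111.7] circ 705.9 -219.9 16.8
top dispenser 0.88 [ 492.8 -333.7  109.3] circ 492.8 -333.9 24.8
top aerosol 0.78 [617.1  52.6 115.4] circ 617.3 54.3 14.9
top flux_jar 0.87 [480.5 341.4  42.9] circ 481.6 341.3 26.3
t 36.28 tcp [620.7  73.3 277.5] closing -20.1 q7 -0.31 w 85.0 zaxis [-0.001 -0.    -1.   ]
(490.5, -335.2, 278, -60) -> d [-4.284e+02  1.780e+01 -3.000e-01] yaw 0.697 (alt -2.445 )
```

Aerosol is back within about 1 mm. Now the dispenser.

Emit:
{"fn": "arm_command", "kwargs": {
  "motion": [
    {"dx": -428,"dy": 18,"dz": 0,"yaw": 0.7,"fingers": 85},
    {"dx": -428,"dy": 18,"dz": 0,"yaw": 0.7,"fingers": 85},
    {"dx": -428,"dy": 18,"dz": 0,"yaw": 0.7,"fingers": 85},
    {"dx": -428,"dy": 18,"dz": 0,"yaw": 0.7,"fingers": 85},
    {"dx": -428,"dy": 18,"dz": 0,"yaw": 0.7,"fingers": 85},
    {"dx": -428,"dy": 18,"dz": 0,"yaw": 0.7,"fingers": 85},
    {"dx": -428,"dy": 18,"dz": 0,"yaw": 0.7,"fingers": 85},
    {"dx": -428,"dy": 18,"dz": 0,"yaw": 0.7,"fingers": 85},
    {"dx": -428,"dy": 18,"dz": 0,"yaw": 0.7,"fingers": 85},
    {"dx": -428,"dy": 18,"dz": 0,"yaw": 0.7,"fingers": 85},
    {"dx": -428,"dy": 18,"dz": 0,"yaw": 0.7,"fingers": 85},
    {"dx": -428,"dy": 18,"dz": 0,"yaw": 0.7,"fingers": 85},
    {"dx": -428,"dy": 18,"dz": 0,"yaw": 0.7,"fingers": 85},
    {"dx": -428,"dy": 18,"dz": 0,"yaw": 0.7,"fingers": 85},
    {"dx": -428,"dy": 18,"dz": 0,"yaw": 0.7,"fingers": 85},
    {"dx": -428,"dy": 18,"dz": 0,"yaw": 0.7,"fingers": 85}
  ]
}}

```text
t: 37.62
position: [0.4921, -0.333, 0.2777]
tcp_rot: [0.966, 0.259, 0.0, -0.0]
wrist_force: [0.5, 0.0, -0.2]
width: 0.0846
grip_force: 0.0
```

Run:
```python
from h import *
plan((490.5,-335,128,-60))
```

```text
t 37.62 tcp [ 492.1 -333.   277.7] closing -60.0 q7 -0.24 w 84.6 zaxis [ 0.     0.001 -1.   ]
(490.5, -335, 128, -60) -> d [ -2.5   1.  149.7] yaw 0.001 (alt -3.141 )
```

Emit:
{"fn": "arm_command", "kwargs": {
  "motion": [
    {"dx": 0,"dy": 0,"dz": 40,"yaw": 0,"fingers": 85},
    {"dx": 0,"dy": 0,"dz": 80,"yaw": 0,"fingers": 85},
    {"dx": 0,"dy": 0,"dz": 110,"yaw": 0,"fingers": 85},
    {"dx": 0,"dy": 0,"dz": 130,"yaw": 0,"fingers": 85},
    {"dx": 0,"dy": 0,"dz": 145,"yaw": 0,"fingers": 85},
    {"dx": 0,"dy": 0,"dz": 150,"yaw": 0,"fingers": 85},
    {"dx": 0,"dy": 0,"dz": 150,"yaw": 0,"fingers": 85},
    {"dx": 0,"dy": 0,"dz": 150,"yaw": 0,"fingers": 85},
    {"dx": 0,"dy": 0,"dz": 150,"yaw": 0,"fingers": 30},
    {"dx": 0,"dy": 0,"dz": 150,"yaw": 0,"fingers": 30},
    {"dx": 0,"dy": 0,"dz": 150,"yaw": 0,"fingers": 30},
    {"dx": 0,"dy": 0,"dz": 150,"yaw": 0,"fingers": 30},
    {"dx": 0,"dy": 0,"dz": 150,"yaw": 0,"fingers": 30},
    {"dx": 0,"dy": 0,"dz": 150,"yaw": 0,"fingers": 30},
    {"dx": 0,"dy": 0,"dz": 150,"yaw": 0,"fingers": 30},
    {"dx": 0,"dy": 0,"dz": 150,"yaw": 0,"fingers": 30}
  ]
}}

```text
t: 38.95
position: [0.4916, -0.3351, 0.1297]
tcp_rot: [0.966, 0.258, 0.001, 0.0]
wrist_force: [-1.2, 1.1, 5.6]
width: 0.0584
grip_force: 63.3
```

Run:
```python
from h import *
plan((641.3,-54.2,279,20))
```

```text
t 38.95 tcp [ 491.6 -335.1  129.7] closing -60.2 q7 -0.13 w 58.4 zaxis [ 0.002  0.    -1.   ]
(641.3, -54.2, 279, 20) -> d [ 269.9 -169.  -149. ] yaw -1.399 (alt 1.743 )
```

Emit:
{"fn": "arm_command", "kwargs": {
  "motion": [
    {"dx": 0,"dy": 0,"dz": -25,"yaw": 0,"fingers": 30},
    {"dx": 0,"dy": 0,"dz": -60,"yaw": 0,"fingers": 30},
    {"dx": 0,"dy": 0,"dz": -100,"yaw": 0,"fingers": 30},
    {"dx": 0,"dy": 0,"dz": -135,"yaw": 0,"fingers": 30},
    {"dx": 8,"dy": -5,"dz": -150,"yaw": -0.04,"fingers": 30},
    {"dx": 24,"dy": -15,"dz": -150,"yaw": -0.13,"fingers": 30},
    {"dx": 46,"dy": -29,"dz": -150,"yaw": -0.24,"fingers": 30},
    {"dx": 68,"dy": -42,"dz": -150,"yaw": -0.35,"fingers": 30},
    {"dx": 92,"dy": -57,"dz": -150,"yaw": -0.47,"fingers": 30},
    {"dx": 116,"dy": -73,"dz": -150,"yaw": -0.59,"fingers": 30},
    {"dx": 140,"dy": -88,"dz": -150,"yaw": -0.71,"fingers": 30},
    {"dx": 165,"dy": -103,"dz": -150,"yaw": -0.83,"fingers": 30},
    {"dx": 189,"dy": -118,"dz": -150,"yaw": -0.95,"fingers": 30},
    {"dx": 213,"dy": -134,"dz": -150,"yaw": -1.07,"fingers": 30},
    {"dx": 235,"dy": -147,"dz": -150,"yaw": -1.19,"fingers": 30},
    {"dx": 254,"dy": -159,"dz": -150,"yaw": -1.3,"fingers": 30},
    {"dx": 265,"dy": -166,"dz": -150,"yaw": -1.37,"fingers": 30},
    {"dx": 270,"dy": -169,"dz": -150,"yaw": -1.4,"fingers": 30},
    {"dx": 270,"dy": -169,"dz": -150,"yaw": -1.4,"fingers": 30},
    {"dx": 270,"dy": -169,"dz": -150,"yaw": -1.4,"fingers": 30}
  ]
}}

```text
t: 40.62
position: [0.6405, -0.0545, 0.2774]
tcp_rot: [0.574, 0.819, -0.001, -0.0]
wrist_force: [-0.1, -0.9, -2.6]
width: 0.0585
grip_force: 65.7
```

Emit:
{"fn": "arm_command", "kwargs": {
  "motion": [
    {"dx": 0,"dy": 0,"dz": 25,"yaw": 0,"fingers": 30},
    {"dx": 0,"dy": 0,"dz": 50,"yaw": 0,"fingers": 30},
    {"dx": 0,"dy": 0,"dz": 50,"yaw": 0,"fingers": 30},
    {"dx": 0,"dy": 0,"dz": 50,"yaw": 0,"fingers": 30}
  ]
}}

```text
t: 40.95
position: [0.6397, -0.0552, 0.2269]
tcp_rot: [0.574, 0.819, -0.001, -0.001]
wrist_force: [0.6, -0.1, -2.1]
width: 0.0585
grip_force: 65.9
```

Run:
```python
from h import *
plan((641.3,-54.2,129,20))
```

```text
t 40.95 tcp [639.7 -55.2 226.9] closing 19.9 q7 0.59 w 58.5 zaxis [-0.003 -0.    -1.   ]
(641.3, -54.2, 129, 20) -> d [ 0.3  2.2 97.9] yaw -0.002 (alt 3.14 )
```

Emit:
{"fn": "arm_command", "kwargs": {
  "motion": [
    {"dx": 0,"dy": 1,"dz": 35,"yaw": 0,"fingers": 30},
    {"dx": 0,"dy": 1,"dz": 65,"yaw": 0,"fingers": 30},
    {"dx": 0,"dy": 1,"dz": 83,"yaw": 0,"fingers": 30},
    {"dx": 0,"dy": 1,"dz": 93,"yaw": 0,"fingers": 30},
    {"dx": 0,"dy": 1,"dz": 97,"yaw": 0,"fingers": 30},
    {"dx": 0,"dy": 1,"dz": 99,"yaw": 0,"fingers": 30},
    {"dx": 0,"dy": 1,"dz": 100,"yaw": 0,"fingers": 30},
    {"dx": 0,"dy": 1,"dz": 100,"yaw": 0,"fingers": 30},
    {"dx": 0,"dy": 1,"dz": 100,"yaw": 0,"fingers": 30}
  ]
}}

```text
t: 41.7
position: [0.6431, -0.0538, 0.1298]
tcp_rot: [0.573, 0.819, 0.001, 0.001]
wrist_force: [-0.3, -0.2, -0.4]
width: 0.0589
grip_force: 66.2
```

Emit:
{"fn": "arm_command", "kwargs": {
  "motion": [
    {"dx": 0,"dy": 0,"dz": 0,"yaw": 0,"fingers": 85},
    {"dx": 0,"dy": 0,"dz": 0,"yaw": 0,"fingers": 85},
    {"dx": 0,"dy": 0,"dz": 0,"yaw": 0,"fingers": 85},
    {"dx": 0,"dy": 0,"dz": 0,"yaw": 0,"fingers": 85},
    {"dx": 0,"dy": 0,"dz": 0,"yaw": 0,"fingers": 85},
    {"dx": 0,"dy": 0,"dz": -20,"yaw": 0,"fingers": 85},
    {"dx": 0,"dy": 0,"dz": -60,"yaw": 0,"fingers": 85},
    {"dx": 0,"dy": 0,"dz": -100,"yaw": 0,"fingers": 85},
    {"dx": 0,"dy": 0,"dz": -140,"yaw": 0,"fingers": 85},
    {"dx": 0,"dy": 0,"dz": -150,"yaw": 0,"fingers": 85},
    {"dx": 0,"dy": 0,"dz": -150,"yaw": 0,"fingers": 85},
    {"dx": 0,"dy": 0,"dz": -150,"yaw": 0,"fingers": 85}
  ]
}}

```text
t: 42.7
position: [0.6421, -0.0535, 0.2783]
tcp_rot: [0.573, 0.819, 0.001, 0.0]
wrist_force: [-0.4, 0.4, -0.5]
width: 0.0854
grip_force: 0.0
```

Run:
```python
from h import *
tops(); plan((569.5,-331,278,92.8))
```

```text
scene square_bottle 0.95 [ 708.2 -220.7  111.1] circ 707.4 -220.2 17.2
scene square_bottle 0.57 [ 570.4 -331.1  115. ] circ 569.7 -330.9 16.9
scene dispenser 0.85 [644.8 -53.8 109. ] circ 645.0 -54.5 23.3
scene aerosol 0.85 [625.2  72.9 114.7] circ 622.4 71.2 23.2
scene flux_jar 0.71 [481.5 341.2  41.1] circ 482.3 342.7 27.8
top square_bottle 0.83 [ 568.4 -330.1  115.6] circ 568.2 -331.0 17.0
top square_bottle 0.6 [ 705.8 -219.8  111.5] circ 705.6 -219.6 17.0
top dispenser 0.57 [603.7 126.9  14.6] circ 584.5 25.0 163.0
top aerosol 0.68 [619.7  71.6 115.7] circ 619.4 72.2 23.9
top flux_jar 0.97 [481.7 341.7  42.6] circ 480.7 342.0 26.0
t 43.2 tcp [641.9 -53.5 277.5] closing 20.0 q7 0.57 w 85.3 zaxis [-0.001 -0.    -1.   ]
(569.5, -331, 278, 92.8) -> d [-235.8 -163.2   -0.4] yaw -1.27 (alt 1.872 )
```

Emit:
{"fn": "arm_command", "kwargs": {
  "motion": [
    {"dx": -236,"dy": -163,"dz": 0,"yaw": -1.27,"fingers": 85},
    {"dx": -236,"dy": -163,"dz": 0,"yaw": -1.27,"fingers": 85},
    {"dx": -236,"dy": -163,"dz": 0,"yaw": -1.27,"fingers": 85},
    {"dx": -236,"dy": -163,"dz": 0,"yaw": -1.27,"fingers": 85},
    {"dx": -236,"dy": -163,"dz": 0,"yaw": -1.27,"fingers": 85},
    {"dx": -236,"dy": -163,"dz": 0,"yaw": -1.27,"fingers": 85},
    {"dx": -236,"dy": -163,"dz": 0,"yaw": -1.27,"fingers": 85},
    {"dx": -236,"dy": -163,"dz": 0,"yaw": -1.27,"fingers": 85},
    {"dx": -236,"dy": -163,"dz": 0,"yaw": -1.27,"fingers": 85},
    {"dx": -236,"dy": -163,"dz": 0,"yaw": -1.27,"fingers": 85},
    {"dx": -236,"dy": -163,"dz": 0,"yaw": -1.27,"fingers": 85},
    {"dx": -236,"dy": -163,"dz": 0,"yaw": -1.27,"fingers": 85},
    {"dx": -236,"dy": -163,"dz": 0,"yaw": -1.27,"fingers": 85},
    {"dx": -236,"dy": -163,"dz": 0,"yaw": -1.27,"fingers": 85},
    {"dx": -236,"dy": -163,"dz": 0,"yaw": -1.27,"fingers": 85}
  ]
}}

```text
t: 44.45
position: [0.5699, -0.331, 0.2779]
tcp_rot: [-0.024, 1.0, 0.0, -0.0]
wrist_force: [-0.1, -0.5, 0.9]
width: 0.0849
grip_force: 0.0
```

Run:
```python
from h import *
plan((569.5,-331,128,92.8))
```

```text
t 44.45 tcp [ 569.9 -331.   277.9] closing 92.8 q7 2.26 w 84.9 zaxis [-0.  0. -1.]
(569.5, -331, 128, 92.8) -> d [  0.4   0.  149.9] yaw -0.0 (alt 3.141 )
```

Emit:
{"fn": "arm_command", "kwargs": {
  "motion": [
    {"dx": 0,"dy": 0,"dz": 40,"yaw": 0,"fingers": 85},
    {"dx": 0,"dy": 0,"dz": 80,"yaw": 0,"fingers": 85},
    {"dx": 0,"dy": 0,"dz": 110,"yaw": 0,"fingers": 85},
    {"dx": 0,"dy": 0,"dz": 130,"yaw": 0,"fingers": 85},
    {"dx": 0,"dy": 0,"dz": 145,"yaw": 0,"fingers": 85},
    {"dx": 0,"dy": 0,"dz": 150,"yaw": 0,"fingers": 85},
    {"dx": 0,"dy": 0,"dz": 150,"yaw": 0,"fingers": 85},
    {"dx": 0,"dy": 0,"dz": 150,"yaw": 0,"fingers": 85},
    {"dx": 0,"dy": 0,"dz": 150,"yaw": 0,"fingers": 30},
    {"dx": 0,"dy": 0,"dz": 150,"yaw": 0,"fingers": 30},
    {"dx": 0,"dy": 0,"dz": 150,"yaw": 0,"fingers": 30},
    {"dx": 0,"dy": 0,"dz": 150,"yaw": 0,"fingers": 30},
    {"dx": 0,"dy": 0,"dz": 150,"yaw": 0,"fingers": 30},
    {"dx": 0,"dy": 0,"dz": 150,"yaw": 0,"fingers": 30},
    {"dx": 0,"dy": 0,"dz": 150,"yaw": 0,"fingers": 30},
    {"dx": 0,"dy": 0,"dz": 150,"yaw": 0,"fingers": 30}
  ]
}}

```text
t: 45.78
position: [0.5707, -0.3312, 0.1296]
tcp_rot: [-0.025, 1.0, -0.0, 0.001]
wrist_force: [-0.4, 1.2, 6.4]
width: 0.0529
grip_force: 64.0
```

Run:
```python
from h import *
plan((568.7,2.7,279,101.3))
```

```text
t 45.78 tcp [ 570.7 -331.2  129.6] closing 92.8 q7 2.31 w 52.9 zaxis [ 0.003 -0.    -1.   ]
(568.7, 2.7, 279, 101.3) -> d [ -14.9  333.5 -149.5] yaw -0.148 (alt 2.994 )
```

Emit:
{"fn": "arm_command", "kwargs": {
  "motion": [
    {"dx": 0,"dy": 0,"dz": -25,"yaw": 0,"fingers": 30},
    {"dx": 0,"dy": 0,"dz": -60,"yaw": 0,"fingers": 30},
    {"dx": 0,"dy": 0,"dz": -100,"yaw": 0,"fingers": 30},
    {"dx": 0,"dy": 0,"dz": -135,"yaw": 0,"fingers": 30},
    {"dx": 0,"dy": 10,"dz": -150,"yaw": -0.01,"fingers": 30},
    {"dx": -1,"dy": 30,"dz": -150,"yaw": -0.02,"fingers": 30},
    {"dx": -3,"dy": 60,"dz": -150,"yaw": -0.03,"fingers": 30},
    {"dx": -4,"dy": 95,"dz": -150,"yaw": -0.04,"fingers": 30},
    {"dx": -6,"dy": 130,"dz": -150,"yaw": -0.06,"fingers": 30},
    {"dx": -7,"dy": 165,"dz": -150,"yaw": -0.08,"fingers": 30},
    {"dx": -9,"dy": 200,"dz": -150,"yaw": -0.1,"fingers": 30},
    {"dx": -10,"dy": 235,"dz": -150,"yaw": -0.11,"fingers": 30},
    {"dx": -12,"dy": 270,"dz": -150,"yaw": -0.12,"fingers": 30},
    {"dx": -13,"dy": 300,"dz": -150,"yaw": -0.13,"fingers": 30},
    {"dx": -14,"dy": 320,"dz": -150,"yaw": -0.14,"fingers": 30},
    {"dx": -15,"dy": 330,"dz": -150,"yaw": -0.148,"fingers": 30},
    {"dx": -15,"dy": 334,"dz": -150,"yaw": -0.148,"fingers": 30},
    {"dx": -15,"dy": 334,"dz": -150,"yaw": -0.148,"fingers": 30},
    {"dx": -15,"dy": 334,"dz": -150,"yaw": -0.148,"fingers": 30},
    {"dx": -15,"dy": 334,"dz": -150,"yaw": -0.148,"fingers": 30}
  ]
}}

```text
t: 47.45
position: [0.5683, 0.0009, 0.2778]
tcp_rot: [-0.097, 0.995, -0.0, -0.0]
wrist_force: [0.2, 0.1, -1.1]
width: 0.0532
grip_force: 63.9
```

Emit:
{"fn": "arm_command", "kwargs": {
  "motion": [
    {"dx": 0,"dy": 0,"dz": 15,"yaw": 0,"fingers": 30},
    {"dx": 0,"dy": 0,"dz": 15,"yaw": 0,"fingers": 30},
    {"dx": 0,"dy": 0,"dz": 15,"yaw": 0,"fingers": 30}
  ]
}}

```text
t: 47.7
position: [0.5679, 0.0018, 0.2623]
tcp_rot: [-0.097, 0.995, -0.0, -0.001]
wrist_force: [0.0, 0.4, -1.3]
width: 0.053
grip_force: 63.8
```

Run:
```python
from h import *
plan((568.7,2.7,129,101.3))
```

```text
t 47.7 tcp [567.9   1.8 262.3] closing 101.2 q7 1.77 w 53.0 zaxis [-0.002 -0.001 -1.   ]
(568.7, 2.7, 129, 101.3) -> d [ -1.3   0.7 133.3] yaw -0.002 (alt 3.139 )
```

Emit:
{"fn": "arm_command", "kwargs": {
  "motion": [
    {"dx": 0,"dy": 0,"dz": 35,"yaw": 0,"fingers": 30},
    {"dx": 0,"dy": 0,"dz": 70,"yaw": 0,"fingers": 30},
    {"dx": 0,"dy": 0,"dz": 100,"yaw": 0,"fingers": 30},
    {"dx": 0,"dy": 0,"dz": 118,"yaw": 0,"fingers": 30},
    {"dx": 0,"dy": 0,"dz": 127,"yaw": 0,"fingers": 30},
    {"dx": 0,"dy": 0,"dz": 131,"yaw": 0,"fingers": 30},
    {"dx": 0,"dy": 0,"dz": 133,"yaw": 0,"fingers": 30},
    {"dx": 0,"dy": 0,"dz": 135,"yaw": 0,"fingers": 30},
    {"dx": 0,"dy": 0,"dz": 135,"yaw": 0,"fingers": 30},
    {"dx": 0,"dy": 0,"dz": 135,"yaw": 0,"fingers": 30}
  ]
}}

```text
t: 48.53
position: [0.5696, 0.0031, 0.1296]
tcp_rot: [-0.098, 0.995, -0.0, 0.002]
wrist_force: [0.7, -1.0, 2.5]
width: 0.053
grip_force: 64.1
```

Emit:
{"fn": "arm_command", "kwargs": {
  "motion": [
    {"dx": 0,"dy": 0,"dz": 0,"yaw": 0,"fingers": 85},
    {"dx": 0,"dy": 0,"dz": 0,"yaw": 0,"fingers": 85},
    {"dx": 0,"dy": 0,"dz": 0,"yaw": 0,"fingers": 85},
    {"dx": 0,"dy": 0,"dz": 0,"yaw": 0,"fingers": 85},
    {"dx": 0,"dy": 0,"dz": 0,"yaw": 0,"fingers": 85},
    {"dx": 0,"dy": 0,"dz": -20,"yaw": 0,"fingers": 85},
    {"dx": 0,"dy": 0,"dz": -60,"yaw": 0,"fingers": 85},
    {"dx": 0,"dy": 0,"dz": -100,"yaw": 0,"fingers": 85},
    {"dx": 0,"dy": 0,"dz": -140,"yaw": 0,"fingers": 85},
    {"dx": 0,"dy": 0,"dz": -150,"yaw": 0,"fingers": 85},
    {"dx": 0,"dy": -40,"dz": -150,"yaw": 0,"fingers": 85},
    {"dx": 0,"dy": -80,"dz": -150,"yaw": 0,"fingers": 85},
    {"dx": 0,"dy": -120,"dz": -150,"yaw": 0,"fingers": 85},
    {"dx": 0,"dy": -160,"dz": -150,"yaw": 0,"fingers": 85},
    {"dx": 0,"dy": -200,"dz": -150,"yaw": 0,"fingers": 85},
    {"dx": 0,"dy": -240,"dz": -150,"yaw": 0,"fingers": 85},
    {"dx": 0,"dy": -260,"dz": -150,"yaw": 0,"fingers": 85},
    {"dx": 0,"dy": -260,"dz": -150,"yaw": 0,"fingers": 85},
    {"dx": 0,"dy": -260,"dz": -150,"yaw": 0,"fingers": 85}
  ]
}}

```text
t: 50.12
position: [0.6188, -0.2534, 0.2773]
tcp_rot: [-0.097, 0.995, -0.0, -0.001]
wrist_force: [1.3, 0.4, -0.4]
width: 0.0851
grip_force: 0.0
```

```bash
python3 - <<'E'
from h import *
tops(); plan()
E
ls -t pics|head -2; cp pics/$(ls -t pics|grep top_|head -1) pics/end.png
```

```text
scene square_bottle 0.85 [570.    1.1 114.8] circ 569.4 1.5 16.9
scene square_bottle 0.78 [ 707.9 -220.6  111. ] circ 707.2 -220.8 17.3
scene dispenser 0.94 [645.2 -54.  109. ] circ 646.7 -55.9 23.1
scene aerosol 0.59 [621.6  70.9 114.8] circ 621.1 72.0 24.2
scene flux_jar 0.81 [481.2 340.7  41. ] circ 480.4 342.0 28.0
top square_bottle 0.96 [568.2   2.  115.5] circ 567.7 1.8 16.9
top dispenser 0.72 [643.  -54.  109.6] circ 643.0 -55.0 24.3
top aerosol 0.62 [619.1  73.2 115.8] circ 619.6 72.7 24.0
top flux_jar 0.67 [480.5 341.9  42.7] circ 480.4 341.3 26.5
t 50.62 tcp [ 619.4 -251.1  278.1] closing 101.4 q7 2.26 w 84.7 zaxis [ 0.  0. -1.]
top_50.4.png
scene_50.2.png
```

View pics/end.png

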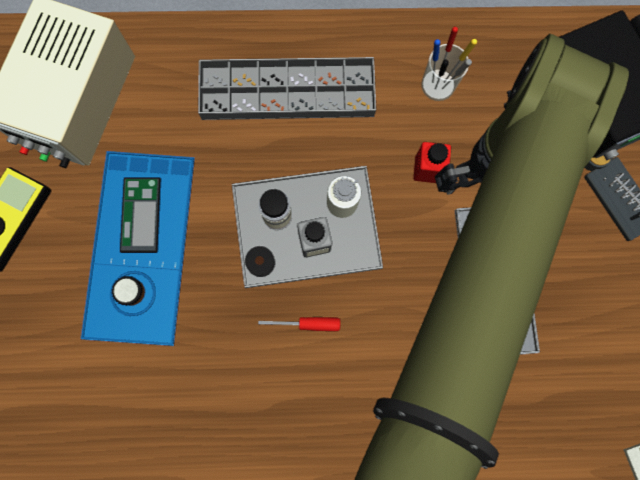

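Final picture: aerosol (274,204), dispenser (344,192) and bottle (314,233) are back in place. The jar is in the well (128,291), and the reel, handset and screwdriver have not moved. Every measured offset is 4 mm or less. Handing in.

```bash
python3 -c "
from rig import r
print(r.close_job())"
```

```text
the job is handed in; nothing more can be done
None
```

The job is handed in: the flux jar stands in the mat's well, about 2 mm off centre, and all three containers are upright and back within about 4 mm of their original spots, by the cameras; the verdict itself was not returned.

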